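# Square a model car blank into the fence and hold it

## Robot

A 6-joint arm with a two-finger parallel gripper is mounted at the origin on the work surface. World frame = base frame: x ahead of the robot, y to its left, z up, the work surface at z = 0. Lengths are in m, angles in rad, forces in N, time in s.
With the tool pointing down it reaches from about 0.375 to 0.925 m from the base axis. Payload 5.7 kg.
Tool frame: the origin (TCP) lies at the very end of the fingers, on their centre line; the grasp point (between the pads) lies 19 mm behind it; z points along the fingers, y is the direction in which the jaws open and shut (so a half turn about z gives the same grasp; the last joint's range is limited). The gripper opens to 88 mm and grips with 3 to 60 N. Pads are 20 mm wide; open, the fingers measure 115 mm over their backs; the gripper's body (75 mm by 178 mm) begins 61 mm behind the grasp point.
Start: joints at [1.012, 0.359, 1.51, -0, 1.272, -0.115], TCP at [0.258, 0.542, 0.223] pointing down, gripper open.
Joint ranges: [-2.97, 2.97], [-1.01, 2.36], [0.21, 2.38], [-0.96, 4.11], [0.2, 2.71], [-2.98, 2.98]. Speed limits (rad/s): [2.39, 2.39, 3.14, 3.14, 3.14, 3.14].

## Interface

Orientations are given as a rotation vector (axis times angle).
In Python, from plant import robot, cams gives the robot as it stands.
- The arm moves only by the shell command python3 -m pendant 'ROWS' [FORCE]. ROWS is a JSON object of lists of equal length, an entry for each row: "rot": the turn, a rotation vector about the tool's x, y, z in rad, a list of three; "translation": the shift along the tool's x, y, z in m, a list of three; "fingers": the finger opening in m, from 0 to 0.0878. In form: {"rot": [[wx, wy, wz], ...], "translation": [[tx, ty, tz], ...], "fingers": [fingers, ...]}. A call has exactly 10 rows; each row shifts and turns the pose as measured when the row begins, along the tool's axes as they then stand; what a row does not reach is not made up. A row lasts 1/12 s, in which the tool goes at most 41.7 mm and 7.16 degrees, less where a joint would pass 70% of its speed; a pose out of reach is approached as far as the arm can. A call is refused whole if a number of a shift passes 0.0417 or a number of a turn 0.125, either way. A call with a gripper value outside its range is refused whole. The fingers move at their own pace and stop on an object; FORCE is the grip in N (left out, the last holds). Time passes only in rows, so rows that do not move let the fingers close, or fill a call up. It gives the time, the measured TCP pose, the force and the opening at its end, in the units of the state.
- robot.state(): the state, without advancing time (a new reading comes with each control period).
- cams.grab_frame(name): name is "scene" or "top"; returns (picture, depth): 400x640x3 uint8, blue, green, red; 400x640 float32, m along the optical axis (not along the pixel's ray), 0 where there is no reading.
- cams.calibration(name): a dict with "mtx" (3x3 intrinsics, pixels), "R" (3x3) and "t" (3): a world point X has camera coordinates R X + t. Camera axes: x right, y down, z forward; pixel columns grow to the right and rows downward; lengths in m; the calibration is good to about 2 mm. A picture is of the moment at which its call begins. calibration takes no time and is no camera call.
- robot.finish_job(): hands the job in, once; it reports no verdict.
The state is a dict: "t": time; "joint_pos": joint angles; "qd": joint speeds; "effort": joint torques, N m; "position": TCP position; "ee_rot": TCP orientation; "ft_force": force on the tool from outside, world axes, zero at the start; "torque": the same for the moment, N m; "width": opening from 0.0 (shut) to 1.0 (fully open).
Only numpy, scipy, OpenCV 4.12 (cv2) and the standard library are available. Lean on these libraries where they do the work, as an engineer would, in place of code of your own. Each camera call takes 0.05 s, during which the arm holds its last target.

## Task

Slip the wider of the two brass sleeves over the upright pin on the plywood squaring board and seat it fully down, to serve as the end stop. Then bring the wooden car-body blank up so that its side lies flush along the metal fence and its nose butts against that sleeve, and press it firmly with one diagonal push into the fence and down onto the board at once; finish while still holding it pressed there, without letting go. Leave the slim sleeve, the paint jars and the tape roll where they are.

Things in the scene. Friction and masses are not known exactly. Their poses are not given: they have to be found in the camera images.
- board: Fixed plywood squaring board, 190 (x) by 260 (y) by 12 mm thick, on the bench, turned up to 20 degrees. Origin: centre of its underside; x towards the fence, away from the robot; y along the fence, towards the pin; z up. Its upper face, at z = 12 mm, is waxed (friction of the blank on it about 0.25). A steel pin, 12 mm in diameter, 34 mm tall, its last 4 mm tapering to 7 mm, stands on it at x = 25, y = 95 mm.
- pin_top (a point): Top centre of the steel pin, 34 mm above the board's upper face, 46 mm above the bench; axes as the board's.
- fence: Fixed aluminium bar on the board, 18 mm thick (x), 250 mm long (y), only 14 mm high (top 26 mm above the bench). Origin on the board's upper face, at the middle of its inner face, the one that looks towards the robot; this face lies at x = 55 mm in the board's frame. Axes parallel to the board's. Smooth, as slippery to the blank as the board.
- sleeve: Loose brass sleeve, the wider one: outer diameter 34, bore 14, height 28 mm, about 120 g, standing upright on the bench. Origin at the centre of its underside, z up along the bore. Slips over the pin with 1 mm clearance all round; seated, it rests on the board and the pin stands 6 mm out of it.
- blank: Loose wooden car-body blank, 75 to 140 g, on the board before the fence, up to 0.35 rad askew. 42 mm wide (x), 100 long (y), 26 high, plus a cabin block at mid-length, 42 wide with upright sides, 44 long (63 with sloped screens), rising to 54 mm, above the fence: it can be gripped across the cabin. Origin at the centre of its underside; nose at +y, the pin's end; its +x side goes to the fence.
- nose (a point): Lower middle of the blank's flat nose face, 50 mm along y from the blank's origin.
- slim_sleeve: Bystander: loose brass sleeve of the same height (28 mm) and bore (14 mm) but outer diameter only 23 mm. Origin at the centre of its underside.
- jar_a: Bystander: amber paint jar with white cap, 36 mm in diameter, 55 mm tall, beyond the left end of the board. Origin at the centre of its underside.
- jar_b: Bystander: clear paint jar with black cap, 36 mm in diameter, 55 mm tall, beyond the left end of the board. Origin at the centre of its underside.
- tape: Bystander: roll of yellow tape lying flat, 84 mm in diameter, 18 mm high, at the far right. Origin at the centre of its underside.
Things that resemble listed ones, but are neither listed nor needed, are in the scene too. Of the things that look like the blank, the smallest one is meant. What is shaped like the sleeve but turquoise is not meant.

How it is judged:
By the outcome, as a careful person would: the job done as asked, in the order asked, and still so for the second after the job is handed in, while the arm keeps its last pose, push and grip.
It also fails if it takes over 69 s, if anything falls off the work surface, if the arm or the gripper's body presses on something with over 40 N, if the wrist force passes 120 N, or if a joint passes its speed limit or range.

## Working session

There is one attempt and no reset: what is moved stays moved. The work goes in short steps, Python scripts to look and compute and a shell command to move; the robot and the scene stay as the last step left them, time stands still between calls to the robot, and variables do not carry over. Pictures are saved under pics/ and viewed, and the job is handed in when it is done.

```bash
ls; mkdir -p pics; python3 - <<'E'
from plant import robot,cams
import cv2,numpy as np
for n in("scene","top"):
    p,d=cams.grab_frame(n); cv2.imwrite(f"pics/{n}0.png",p); np.save(f"pics/{n}0.npy",d)
    c=cams.calibration(n); print(n,c)
print(robot.state())
E
```

```text
pics
scene {'mtx': array([[465.60846194,   0.        , 318.51728112],
       [  0.        , 465.60846194, 195.16857373],
       [  0.        ,   0.        ,   1.        ]]), 'R': array([[ 0.82154924,  0.56991639,  0.01587965],
       [ 0.4062194 , -0.56557816, -0.71770965],
       [-0.40005331,  0.59608444, -0.6961614 ]]), 't': array([-0.46712065, -0.11142254,  1.27469704])}
top {'mtx': array([[434.95631856,   0.        , 324.1688543 ],
       [  0.        , 434.95631856, 199.56309748],
       [  0.        ,   0.        ,   1.        ]]), 'R': array([[-0.00644239, -0.99994818,  0.00788235],
       [-0.98190011,  0.00483361, -0.18933783],
       [ 0.18928992, -0.00895947, -0.98188037]]), 't': array([0.04654229, 0.54797111, 0.87369124])}
{'t': 0.1, 'joint_pos': array([ 1.01189795e+00,  3.59404163e-01,  1.51131128e+00, -2.86417029e-05,
        1.27251089e+00, -1.15098394e-01]), 'qd': array([ 3.49714469e-03, -1.27913782e-05, -2.27423525e-03,  3.93964860e-04,
       -1.11237631e-03,  1.21800478e-04]), 'effort': array([-1.87472519e-04, -5.16356814e+01, -2.71408439e+01,  6.75790804e-02,
        2.74873845e-02, -4.57096036e-06]), 'position': array([0.25730851, 0.54133821, 0.22191573]), 'ee_rot': array([-6.91286134e-01, -3.06406436e+00,  2.43565113e-03]), 'ft_force': array([ 0.24460545, -0.26469449, -0.05315259]), 'torque': array([ 0.00713893, -0.03053545,  0.0424296 ]), 'width': 0.9979325509057407}
```

View pics/scene0.png

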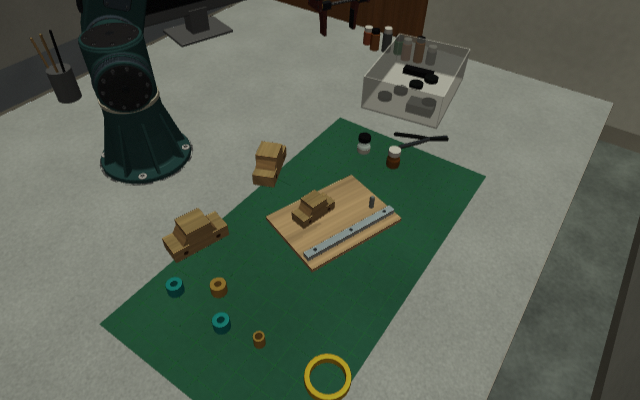

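View pics/top0.png

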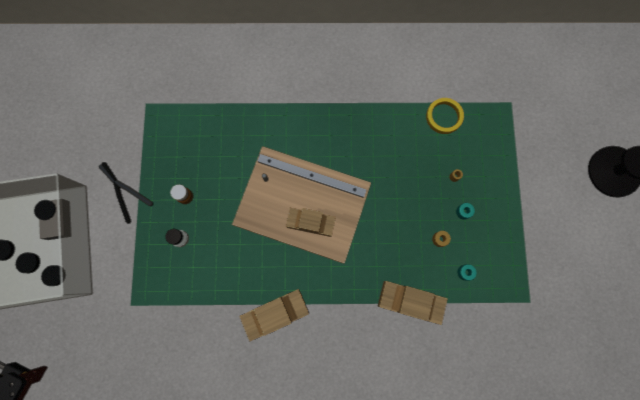

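The top view shows the wide brass sleeve at (442,239), the slim sleeve at (457,175), the pin at (265,177) and the fence running from (262,160) to (365,191). The small blank is at (311,220). In the scene view the wide sleeve is at (218,287). Next I'll measure these.

```bash
cat > h.py <<'E'
import numpy as np,cv2
from plant import robot,cams
C={n:cams.calibration(n) for n in("scene","top")}
def grab(n,tag=None):
    p,d=cams.grab_frame(n)
    if tag: cv2.imwrite(f"pics/{n}{tag}.png",p); np.save(f"pics/{n}{tag}.npy",d)
    return p,d
def ray(n,uv,z):
    c=C[n];uv=np.atleast_2d(uv).astype(float)
    r=np.c_[(uv-c["mtx"][:2,2])/[c["mtx"][0,0],c["mtx"][1,1]],np.ones(len(uv))]@c["R"]
    o=-c["R"].T@c["t"]
    return o+r*((z-o[2])/r[:,2])[:,None]
def cloud(n,d):
    c=C[n];v,u=np.mgrid[0:400,0:640]
    P=np.stack([(u-c["mtx"][0,2])/c["mtx"][0,0]*d,(v-c["mtx"][1,2])/c["mtx"][1,1]*d,d],-1)
    return (P-c["t"])@c["R"]
def proj(n,X):
    c=C[n];q=(np.atleast_2d(X)@c["R"].T+c["t"])@c["mtx"].T
    return q[:,:2]/q[:,2:]
def crop(n,p,u0,v0,w,h,s,name):
    cv2.imwrite(f"pics/{name}.png",cv2.resize(p[v0:v0+h,u0:u0+w],None,fx=s,fy=s,interpolation=cv2.INTER_CUBIC))
E
python3 - <<'E'
from h import *
for n,box in(("top",(225,140,160,130)),("scene",(255,165,160,110))):
    p=cv2.imread(f"pics/{n}0.png");crop(n,p,*box,5,f"c_{n}board")
p=cv2.imread("pics/top0.png");crop("top",p,420,150,80,140,4,"c_tops")
for n in("top","scene"):
    P=cloud(n,np.load(f"pics/{n}0.npy")); im=cv2.imread(f"pics/{n}0.png")
    hsv=cv2.cvtColor(im,cv2.COLOR_BGR2HSV)
    m=(hsv[...,0]>8)&(hsv[...,0]<25)&(hsv[...,1]>110)&(hsv[...,2]>60)
    k,l,s,c=cv2.connectedComponentsWithStats(m.astype(np.uint8))
    for i in range(1,k):
        if s[i,4]>30 and s[i,4]<900:
            q=P[l==i]; t=q[q[:,2]>q[:,2].max()-.008] if len(q) else q
            print(n,s[i],c[i].round(1),"ztop",np.round(np.percentile(q[:,2],[50,95]),4),"top mid",((t.max(0)+t.min(0))/2).round(4),np.ptp(t,0).round(4))
E
```

```text
top [433 101  27  20  71] [448.6 106.5] ztop [0.0137 0.0197] top mid [ 0.7633 -0.2395  0.0175] [0.0453 0.0604 0.0076]
top [427 118  30  15  62] [439.3 128.3] ztop [0.0125 0.0193] top mid [0.373  0.0517 0.9612] [0. 0. 0.]
top [451 170  12  10  67] [456.6 174.4] ztop [0.0278 0.0318] top mid [ 0.6083 -0.2516  0.0285] [0.0202 0.0212 0.0079]
top [294 210  33  24 206] [310.5 222.6] ztop [0.0471 0.0646] top mid [0.373  0.0517 0.9612] [0. 0. 0.]
top [434 231  16  16 178] [441.6 238.3] ztop [0.0282 0.0317] top mid [0.373  0.0517 0.9612] [0. 0. 0.]
top [379 282   7  23  36] [382.1 292.5] ztop [0.0254 0.0345] top mid [ 0.3516 -0.0773  0.0321] [0.0428 0.0117 0.0075]
top [391 285  16  27 260] [398.3 297.9] ztop [0.0476 0.0675] top mid [0.373  0.0517 0.9612] [0. 0. 0.]
top [281 295  17  27 209] [288.8 307.9] ztop [0.0482 0.0692] top mid [0.373  0.0517 0.9612] [0. 0. 0.]
top [429 296   7  24  61] [432.  307.4] ztop [0.0433 0.0699] top mid [ 0.3244 -0.1682  0.0685] [0.033  0.0095 0.0051]
top [251 311  12  24 105] [256.6 322.6] ztop [0.0431 0.0653] top mid [0.2999 0.175  0.0702] [0.0326 0.0144 0.0038
[... 215 characters left out ...]
 0. 0.]
scene [275 218 126  54 321] [337.  245.6] ztop [0.0108 0.0145] top mid [0.57   0.0571 0.0128] [0.2202 0.2422 0.008 ]
scene [210 278  16  20 240] [217.6 286.5] ztop [0.0273 0.0304] top mid [ 0.939  -0.5566  0.8148] [0. 0. 0.]
scene [253 331  12  17 128] [258.8 338.8] ztop [0.0269 0.0301] top mid [ 0.61   -0.2551  0.0272] [0.0222 0.0227 0.0079]
scene [304 354  24  46 135] [311.5 381.4] ztop [0.0183 0.0207] top mid [ 0.939  -0.5566  0.8148] [0. 0. 0.]
scene [309 358  38  28 153] [329.2 365. ] ztop [0.0156 0.0198] top mid [ 0.7536 -0.2327  0.018 ] [0.0653 0.052  0.008 ]
scene [331 382  20  18  50] [342.2 394.2] ztop [0.0158 0.0192] top mid [ 0.7882 -0.2482  0.0171] [0.014  0.0436 0.0072]
```

View pics/c_topboard.png

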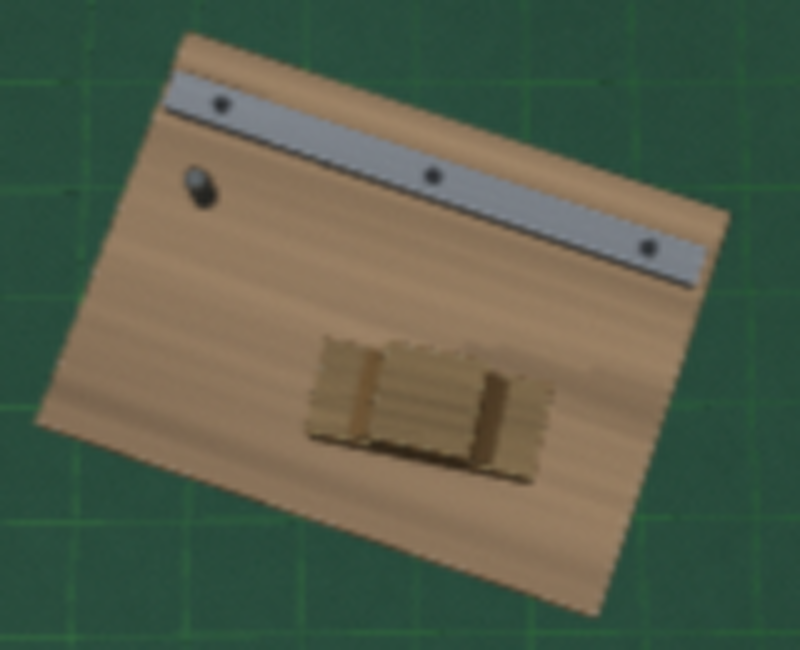

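View pics/c_sceneboard.png

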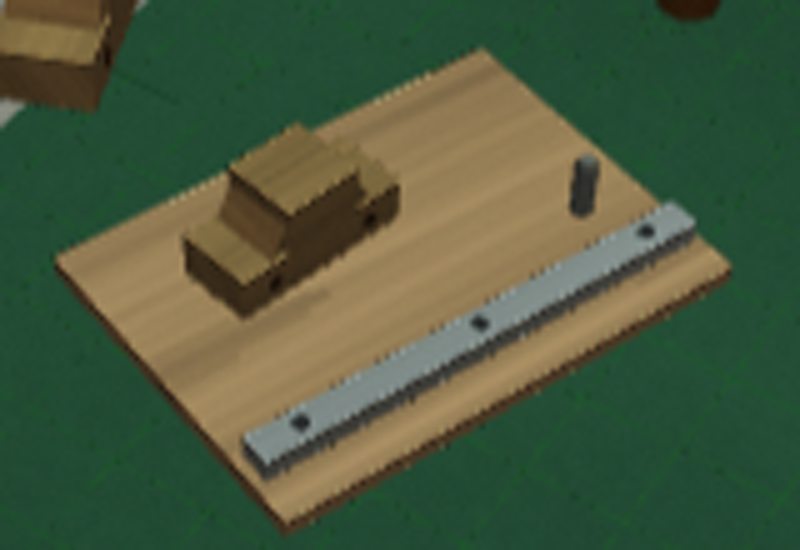

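View pics/c_tops.png

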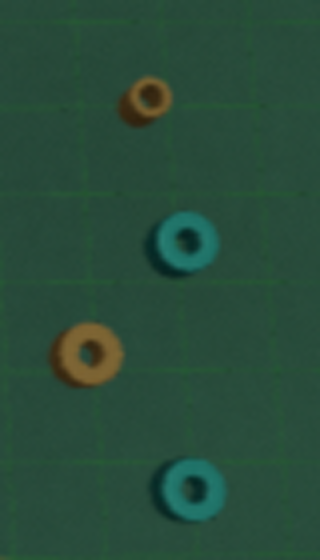

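```bash
cat > m1.py <<'E'
from h import *
def u(pts,b): return (np.array(pts,float)+.5)/5-.5+b
for n in C: print(n,"cam",(-C[n]["R"].T@C[n]["t"]).round(3))
tb=u([(187,33),(730,212),(598,616),(37,423)],(225,140))   # A:+x+y, B:+x-y, C:-x-y, D:-x+y
sb=u([(732,270),(287,524),(57,258),(485,48)],(255,165))
loc=np.array([[95,130],[95,-130],[-95,-130],[-95,130]])/1e3
res={}
for n,q in(("top",tb),("scene",sb)):
    W=ray(n,q,.012)[:,:2]
    a=loc;b=W-W.mean(0)
    H=a.T@b; th=np.arctan2(H[0,1]-H[1,0],H[0,0]+H[1,1])
    R=np.array([[np.cos(th),-np.sin(th)],[np.sin(th),np.cos(th)]])
    c=W.mean(0); print(n,"board c",c.round(4),"yaw",th.round(4),"resid mm",((W-c-a@R.T)*1e3).round(1).tolist())
    pin=c+R@[.025,.095]; print("  pin",pin.round(4)," pin px top",proj(n,np.r_[pin,.046]).round(1),"base",proj(n,np.r_[pin,.012]).round(1))
# sleeve top rims in images: fit ellipse via mask
for n in("top","scene"):
    im=cv2.imread(f"pics/{n}0.png")
    hs=cv2.cvtColor(im,cv2.COLOR_BGR2HSV)
# direct clicks: ring centre
print("sleeve top click",ray("top",(np.array([90,353])+.5)/4-.5+[420,150],.028).round(4))
print("slim top click",ray("top",(np.array([150,98])+.5)/4-.5+[420,150],.028).round(4))
print("pin top click top",ray("top",u([(197,178)],(225,140)),.046).round(4),"scene",ray("scene",u([(587,160)],(255,165)),.046).round(4))
E
python3 m1.py; python3 - <<'E'
from h import *
crop("scene",cv2.imread("pics/scene0.png"),200,270,75,85,8,"c_ss")
E
```

```text
scene cam [ 0.939 -0.557  0.815]
top cam [0.373 0.052 0.961]
top board c [0.5485 0.0922] yaw -0.3341 resid mm [[-0.7, -0.2], [-0.1, 0.5], [0.3, 0.1], [0.5, -0.4]]
  pin [0.6033 0.1737]  pin px top [[263.8 175.4]] base [[265.7 179.1]]
scene board c [0.5493 0.0902] yaw -0.3411 resid mm [[-1.0, -1.7], [0.2, 0.5], [1.2, 0.4], [-0.4, 0.9]]
  pin [0.6047 0.1714]  pin px top [[372.6 197. ]] base [[371.2 207. ]]
sleeve top click [[ 0.4676 -0.2103  0.028 ]]
slim top click [[ 0.6088 -0.2518  0.028 ]]
pin top click top [[0.6037 0.1732 0.046 ]] scene [[0.6029 0.1717 0.046 ]]
```

View pics/c_ss.png

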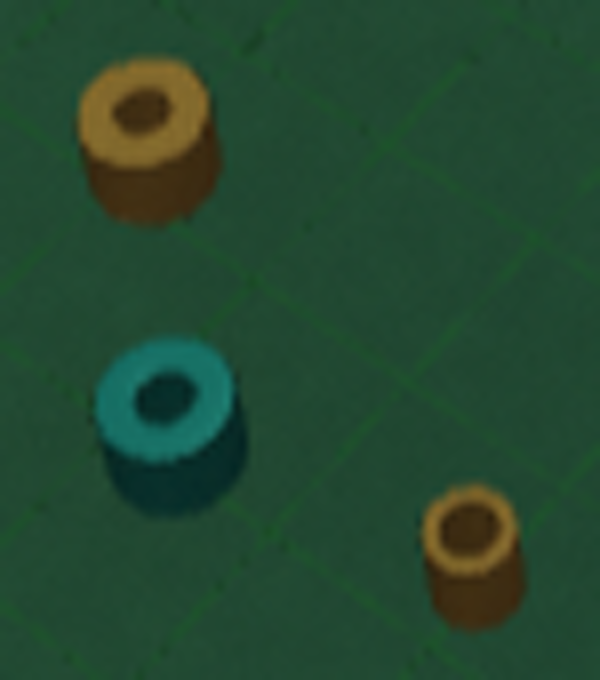

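```bash
cat > go.py <<'E'
from h import *
from scipy.spatial.transform import Rotation as Ro
def pose():
    s=robot.state(); return s,np.array(s["position"]),Ro.from_rotvec(s["ee_rot"])
def delta(tgt,jaw=None,flip=1):
    """jaw: world angle (rad) of desired tool-y, tool down"""
    s,p,R=pose()
    if jaw is not None:
        y=np.array([np.cos(jaw),np.sin(jaw),0])*flip;z=np.array([0,0,-1.]);x=np.cross(y,z)
        T=Ro.from_matrix(np.c_[x,y,z]); 
        print("rotvec tool",(R.inv()*T).as_rotvec().round(4))
    print("t",round(s["t"],2),"p",p.round(4),"F",np.round(s["ft_force"],1),"M",np.round(s["torque"],2),"w mm",round(s["width"]*87.8,1),"j6",round(s["joint_pos"][5],2))
    M=R.as_matrix();print("toolx",M[:,0].round(3),"tooly",M[:,1].round(3),"z",M[:,2].round(3))
    print("d world",(np.array(tgt)-p).round(4),"d tool",R.inv().apply(np.array(tgt)-p).round(4))
    return R
E
python3 - <<'E'
from go import *
print("sleeve scene",ray("scene",(np.array([144,112])+.5)/8-.5+[200,270],.028).round(4))
print("slim scene",ray("scene",(np.array([470,530])+.5)/8-.5+[200,270],.028).round(4))
yb=np.pi/2-.337
delta([.4675,-.211,.09],yb,1); delta([.4675,-.211,.09],yb,-1)
E
```

```text
sleeve scene [[ 0.4673 -0.2129  0.028 ]]
slim scene [[ 0.6091 -0.2543  0.028 ]]
rotvec tool [-0.0016 -0.0002 -0.1068]
t 0.1 p [0.2573 0.5413 0.2219] F [ 0.2 -0.3 -0.1] M [ 0.01 -0.03  0.04] w mm 87.6 j6 -0.12
toolx [-0.903  0.429  0.   ] tooly [ 0.429  0.903 -0.002] z [-0.001 -0.001 -1.   ]
d world [ 0.2102 -0.7523 -0.1319] d tool [-0.5129 -0.589   0.1328]
rotvec tool [-4.0000e-04  2.5000e-03  3.0348e+00]
t 0.1 p [0.2573 0.5413 0.2219] F [ 0.2 -0.3 -0.1] M [ 0.01 -0.03  0.04] w mm 87.6 j6 -0.12
toolx [-0.903  0.429  0.   ] tooly [ 0.429  0.903 -0.002] z [-0.001 -0.001 -1.   ]
d world [ 0.2102 -0.7523 -0.1319] d tool [-0.5129 -0.589   0.1328]
```

```bash
python3 -m pendant '{"rot":[[0,0,0],[0,0,0],[0,0,0],[0,0,0],[0,0,0],[0,0,0],[0,0,0],[0,0,0],[0,0,0],[0,0,-0.105]],"translation":[[-0.032,-0.022,0],[-0.032,-0.022,0],[-0.032,-0.022,0],[-0.032,-0.022,0],[-0.032,-0.022,0],[-0.032,-0.022,0],[-0.032,-0.022,0],[-0.032,-0.022,0],[-0.032,-0.022,0],[-0.032,-0.022,0]],"fingers":[0.075,0.075,0.075,0.075,0.075,0.075,0.075,0.075,0.075,0.075]}' 30
python3 -c "
from go import *
delta([.4675,-.2116,.09],np.pi/2-.337)"
```

```text
t: 0.93
position: [0.4538, 0.1987, 0.2177]
ee_rot: [-0.511, -3.094, 0.002]
ft_force: [0.8, -0.3, 0.3]
width: 0.856
rotvec tool [-0.0023 -0.0052  0.0097]
t 0.93 p [0.4538 0.1987 0.2177] F [ 0.8 -0.3  0.3] M [0.05 0.   0.  ] w mm 75.2 j6 -0.97
toolx [-0.947  0.322  0.005] tooly [ 0.322  0.947 -0.002] z [-0.006 -0.    -1.   ]
d world [ 0.0137 -0.4103 -0.1277] d tool [-0.1456 -0.3838  0.1278]
```

```bash
python3 -m pendant '{"rot":[[0,0,0],[0,0,0],[0,0,0],[0,0,0],[0,0,0],[0,0,0],[0,0,0],[0,0,0],[0,0,0],[0,0,0.01]],"translation":[[-0.0145,-0.038,0],[-0.0145,-0.038,0],[-0.0145,-0.038,0],[-0.0145,-0.038,0],[-0.0145,-0.038,0],[-0.0145,-0.038,0],[-0.0145,-0.038,0.005],[-0.0145,-0.038,0.01],[-0.0145,-0.038,0.01],[-0.0145,-0.038,0.01]],"fingers":[0.075,0.075,0.075,0.075,0.075,0.075,0.075,0.075,0.075,0.075]}' 30
python3 -c "
from go import *
delta([.4675,-.2116,.006],np.pi/2-.337)"
```

```text
t: 1.77
position: [0.4723, -0.2142, 0.1842]
ee_rot: [0.519, 3.098, -0.001]
ft_force: [1.1, -0.4, -0.1]
width: 0.856
rotvec tool [-0.0008  0.0008  0.0048]
t 1.77 p [ 0.4723 -0.2142  0.1842] F [ 1.1 -0.4 -0.1] M [ 0.08  0.02 -0.01] w mm 75.2 j6 -1.8
toolx [-0.945  0.326 -0.001] tooly [ 0.326  0.945 -0.001] z [ 0.    -0.001 -1.   ]
d world [-0.0048  0.0026 -0.1782] d tool [0.0055 0.001  0.1782]
```

```bash
python3 -m pendant '{"rot":[[0,0,0.005],[0,0,0],[0,0,0],[0,0,0],[0,0,0],[0,0,0],[0,0,0],[0,0,0],[0,0,0],[0,0,0]],"translation":[[0.0055,0.001,0.025],[0,0,0.03],[0,0,0.03],[0,0,0.03],[0,0,0.018],[0,0,0.005],[0,0,0],[0,0,0],[0,0,0],[0,0,0]],"fingers":[0.075,0.075,0.075,0.075,0.075,0.075,0.075,0.075,0.075,0.075]}' 30
python3 -c "
from go import *
delta([.4675,-.2116,.006],np.pi/2-.337)
for n in ('top','scene'):
    p,d=grab(n,'1'); u,v=proj(n,[.4675,-.2116,.03])[0].astype(int); crop(n,p,u-40,v-40,80,80,7,n+'1c')
"
```

```text
t: 2.6
position: [0.4689, -0.2248, 0.041]
ee_rot: [0.546, 3.089, -0.009]
ft_force: [-0.5, 0.0, 0.0]
width: 0.852
rotvec tool [-0.0046  0.0058 -0.0128]
t 2.6 p [ 0.4689 -0.2248  0.041 ] F [-0.5  0.   0. ] M [-0.04  0.01 -0.04] w mm 74.8 j6 -1.8
toolx [-0.939  0.343 -0.006] tooly [ 0.343  0.939 -0.005] z [ 0.004 -0.006 -1.   ]
d world [-0.0014  0.0132 -0.035 ] d tool [0.0061 0.0121 0.0349]
```

View pics/scene1c.png

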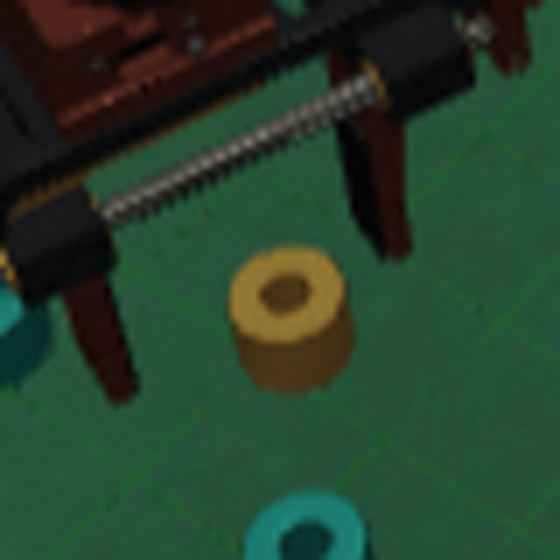

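View pics/top1c.png

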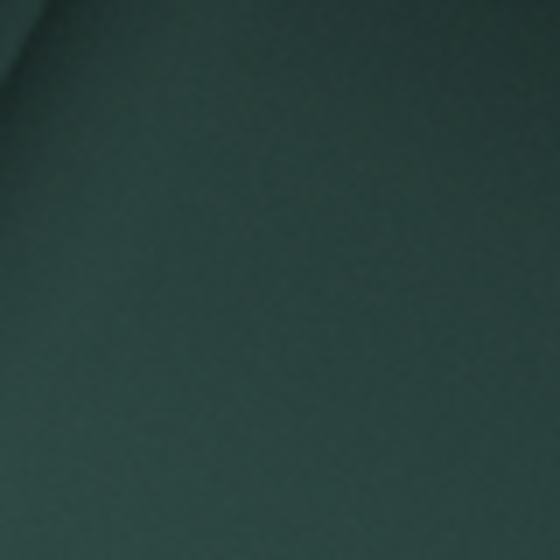

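The arm blocks the top camera. The scene crop shows the open fingers straddling the brass sleeve (centre about (290,300) in the crop), slightly off to the -y side. I'll correct that and descend.

```bash
python3 -m pendant '{"rot":[[0,0,-0.012],[0,0,0],[0,0,0],[0,0,0],[0,0,0],[0,0,0],[0,0,0],[0,0,0],[0,0,0],[0,0,0]],"translation":[[0.006,0.012,0],[0,0,0],[0,0,0.01],[0,0,0.01],[0,0,0.008],[0,0,0.003],[0,0,0],[0,0,0],[0,0,0],[0,0,0]],"fingers":[0.075,0.075,0.075,0.075,0.075,0.075,0.075,0.075,0.075,0.075]}' 30
python3 -c "
from go import *
delta([.4675,-.2116,.006],np.pi/2-.337)"
```

```text
t: 3.53
position: [0.4686, -0.2105, 0.0079]
ee_rot: [0.524, 3.09, -0.011]
ft_force: [1.2, -0.6, -0.3]
width: 0.857
rotvec tool [-0.0053  0.0089  0.0013]
t 3.53 p [ 0.4686 -0.2105  0.0079] F [ 1.2 -0.6 -0.3] M [0.03 0.01 0.01] w mm 75.3 j6 -1.79
toolx [-0.944  0.329 -0.009] tooly [ 0.329  0.944 -0.005] z [ 0.007 -0.008 -1.   ]
d world [-0.0011 -0.0011 -0.0019] d tool [ 0.0007 -0.0014  0.0019]
```

```bash
python3 -m pendant '{"rot":[[-0.005,0.009,0],[0,0,0],[0,0,0],[0,0,0],[0,0,0],[0,0,0],[0,0,0],[0,0,0],[0,0,0],[0,0,0]],"translation":[[0.001,-0.001,0.001],[0,0,0],[0,0,0],[0,0,0],[0,0,0],[0,0,0],[0,0,0],[0,0,0],[0,0,0],[0,0,0]],"fingers":[0.075,0.03,0.03,0.03,0.03,0.03,0.03,0.03,0.03,0.03]}' 25
python3 -c "
from go import *
delta([.4675,-.2116,.15],np.pi/2-.337)
p,d=grab('scene','2'); u,v=proj('scene',[.4675,-.2116,.03])[0].astype(int); crop('scene',p,u-40,v-40,80,80,7,'scene2c')
"
```

```text
t: 4.37
position: [0.4681, -0.2121, 0.0079]
ee_rot: [0.525, 3.096, -0.001]
ft_force: [0.2, 0.5, -0.5]
width: 0.384
rotvec tool [-0.0004  0.0015  0.0009]
t 4.37 p [ 0.4681 -0.2121  0.0079] F [ 0.2  0.5 -0.5] M [-0.05 -0.04  0.01] w mm 33.8 j6 -1.79
toolx [-0.944  0.33  -0.001] tooly [ 0.33   0.944 -0.   ] z [ 0.001 -0.001 -1.   ]
d world [-0.0006  0.0005  0.1421] d tool [ 0.0006  0.0002 -0.1421]
```

View pics/scene2c.png

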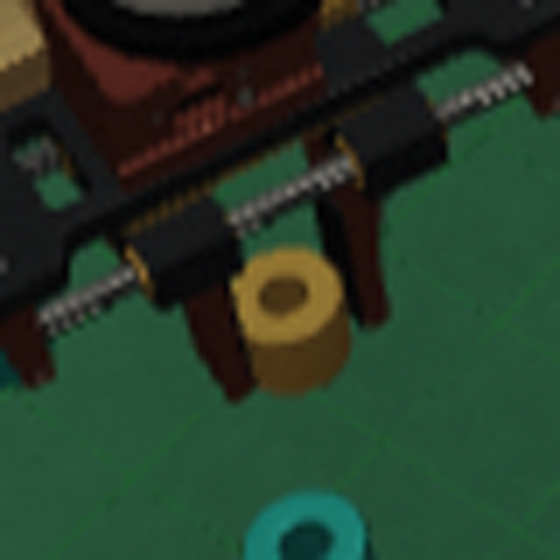

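The fingers hold the wide sleeve at a 33.8 mm opening (ring centre about (286,293) in the crop). Now I'll lift it and carry it to the pin.

```bash
python3 -m pendant '{"rot":[[0,0,0],[0,0,0],[0,0,0],[0,0,0],[0,0,0],[0,0,0],[0,0,0],[0,0,0],[0,0,0],[0,0,0]],"translation":[[0,0,-0.01],[0,0,-0.02],[0,0,-0.03],[0,0,-0.03],[0,0.015,-0.03],[0,0.03,0],[0,0.035,0],[0,0.035,0],[0,0.035,0],[0,0.035,0]],"fingers":[0.03,0.03,0.03,0.03,0.03,0.03,0.03,0.03,0.03,0.03]}' 25
python3 -c "
from go import *
delta([.604,.1724,.075],np.pi/2-.337)"
```

```text
t: 5.25
position: [0.5298, -0.0367, 0.1403]
ee_rot: [0.541, 3.091, -0.002]
ft_force: [0.3, -0.2, -0.8]
width: 0.389
rotvec tool [-0.0005  0.0039 -0.0096]
t 5.25 p [ 0.5298 -0.0367  0.1403] F [ 0.3 -0.2 -0.8] M [ 0.01 -0.07 -0.05] w mm 34.1 j6 -1.42
toolx [-0.941  0.34  -0.004] tooly [ 0.34   0.941 -0.001] z [ 0.004 -0.002 -1.   ]
d world [ 0.0742  0.2091 -0.0653] d tool [0.0016 0.2219 0.0652]
```

```bash
python3 -m pendant '{"rot":[[0,0,-0.008],[0,0,0],[0,0,0],[0,0,0],[0,0,0],[0,0,0],[0,0,0],[0,0,0],[0,0,0],[0,0,0]],"translation":[[0,0.035,0],[0,0.035,0],[0,0.035,0],[0,0.035,0.01],[0,0.03,0.015],[0,0.02,0.015],[0,0.01,0.01],[0,0,0.005],[0,0,0],[0,0,0]],"fingers":[0.03,0.03,0.03,0.03,0.03,0.03,0.03,0.03,0.03,0.03]}' 25
python3 -c "
from go import *
delta([.604,.1724,.060],np.pi/2-.337)"
```

```text
t: 6.08
position: [0.5991, 0.1683, 0.0904]
ee_rot: [0.516, 3.09, 0.001]
ft_force: [1.2, -0.7, -1.6]
width: 0.386
rotvec tool [0.0023 0.0088 0.0063]
t 6.08 p [0.5991 0.1683 0.0904] F [ 1.2 -0.7 -1.6] M [-0.01 -0.02 -0.01] w mm 33.9 j6 -1.07
toolx [-0.946  0.325 -0.009] tooly [0.325 0.946 0.002] z [ 0.009 -0.001 -1.   ]
d world [ 0.0049  0.0041 -0.0304] d tool [-0.003   0.0054  0.0305]
```

```bash
python3 -m pendant '{"rot":[[0.002,0.009,0.006],[0,0,0],[0,0,0],[0,0,0],[0,0,0],[0,0,0],[0,0,0],[0,0,0],[0,0,0],[0,0,0]],"translation":[[-0.003,0.005,0.005],[0,0,0.01],[0,0,0.009],[0,0,0.003],[0,0,0],[0,0,0],[0,0,0],[0,0,0],[0,0,0],[0,0,0]],"fingers":[0.03,0.03,0.03,0.03,0.03,0.03,0.03,0.03,0.03,0.03]}' 25
python3 -c "
from go import *
delta([.604,.1724,.060],np.pi/2-.337)
p,d=grab('scene','3'); u,v=proj('scene',[.604,.172,.05])[0].astype(int);print(u-40,v-40); crop('scene',p,u-40,v-40,80,80,7,'scene3c')
p,d=grab('top','3')
"
```

```text
t: 6.92
position: [0.6041, 0.1662, 0.0631]
ee_rot: [-0.538, -3.095, 0.001]
ft_force: [-0.4, -0.4, -1.2]
width: 0.392
rotvec tool [-0.0007  0.     -0.0071]
t 6.92 p [0.6041 0.1662 0.0631] F [-0.4 -0.4 -1.2] M [0.01 0.01 0.04] w mm 34.4 j6 -1.07
toolx [-0.941  0.337 -0.   ] tooly [ 0.337  0.941 -0.001] z [-0.    -0.001 -1.   ]
d world [-0.0001  0.0062 -0.0031] d tool [0.0022 0.0058 0.0031]
332 155
```

View pics/scene3c.png

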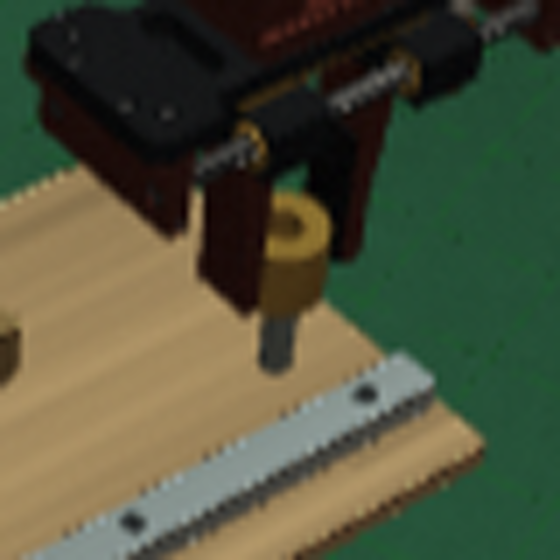

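View pics/top3.png

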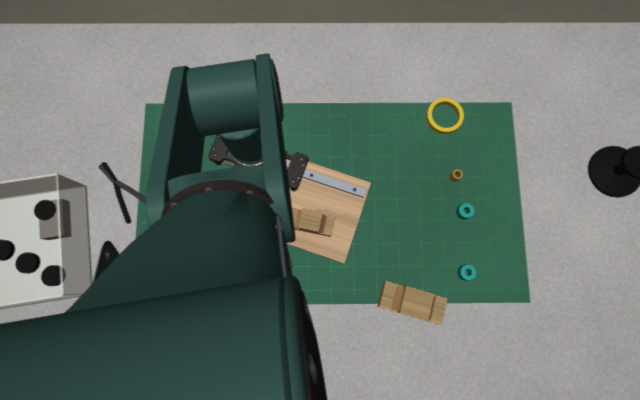

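```bash
python3 -c "
from go import *
f=lambda a:(np.array(a)+.5)/7-.5+[332,155]
print('bore',ray('scene',f([(290,222)]),.083).round(4))
print('pinbase bottom-front',ray('scene',f([(277,372)]),.012).round(4))
# right edge of sleeve top: expected px for centre=TCP
for c in ([.6041,.1662],):
    c=np.array(c); print('expected bore px',(proj('scene',np.r_[c,.083])-[332,155]+.5)*7-.5, 'pin top exp',(proj('scene',[.604,.1715,.046])-[332,155]+.5)*7-.5,'base',(proj('scene',[.604,.1715,.012])-[332,155]+.5)*7-.5)
p=cv2.imread('pics/scene3.png'); crop('scene',p,355,175,36,36,18,'scene3d')
"
```

```text
bore [[0.6038 0.1676 0.083 ]]
pinbase bottom-front [[0.6057 0.1692 0.012 ]]
expected bore px [[288.5004158  224.73436817]] pin top exp [[285.47467486 295.76831181]] base [[275.99800324 366.09913327]]
```

View pics/scene3d.png

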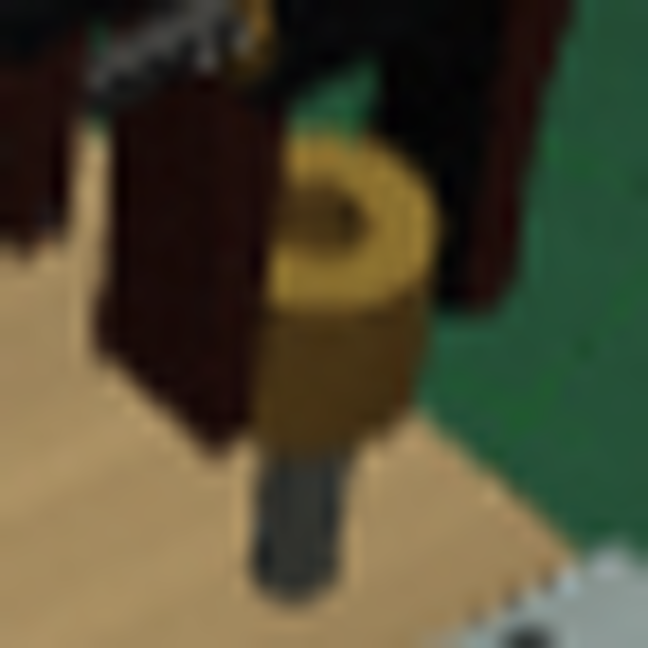

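```bash
python3 -c "
from go import *
a=np.linspace(0,2*np.pi,73)
for c in ([.6041,.1662],[.6041,.1682]):
  for r,z in((.017,.083),(.007,.083),(.017,.055),(.006,.012)):
    if z==.012: c=[.604,.172]
    q=(proj('scene',np.c_[c[0]+r*np.cos(a),c[1]+r*np.sin(a),0*a+z])-[355,175]+.5)*18-.5
    print(c,r,z,'L',q[:,0].min().round(),'R',q[:,0].max().round(),'T',q[:,1].min().round(),'B',q[:,1].max().round())
"
```

```text
[0.6041, 0.1662] 0.017 0.083 L 196.0 R 462.0 T 129.0 B 310.0
[0.6041, 0.1662] 0.007 0.083 L 274.0 R 383.0 T 182.0 B 256.0
[0.6041, 0.1662] 0.017 0.055 L 177.0 R 438.0 T 286.0 B 467.0
[0.604, 0.172] 0.006 0.012 L 254.0 R 343.0 T 548.0 B 612.0
[0.6041, 0.1682] 0.017 0.083 L 204.0 R 469.0 T 121.0 B 301.0
[0.6041, 0.1682] 0.007 0.083 L 282.0 R 391.0 T 173.0 B 247.0
[0.6041, 0.1682] 0.017 0.055 L 185.0 R 446.0 T 277.0 B 458.0
[0.604, 0.172] 0.006 0.012 L 254.0 R 343.0 T 548.0 B 612.0
```

```bash
python3 -m pendant '{"rot":[[0,0,-0.007],[0,0,0],[0,0,0],[0,0,0],[0,0,0],[0,0,0],[0,0,0],[0,0,0],[0,0,0],[0,0,0]],"translation":[[0.0015,0.0065,0],[0,0,0],[0,0,0],[0,0,0],[0,0,0],[0,0,0],[0,0,0],[0,0,0],[0,0,0],[0,0,0]],"fingers":[0.03,0.03,0.03,0.03,0.03,0.03,0.03,0.03,0.03,0.03]}' 25
python3 -c "
from go import *
delta([.604,.1724,.060],np.pi/2-.337)
p,d=grab('scene','4'); crop('scene',p,355,170,36,40,18,'scene4d')
"
```

```text
t: 7.85
position: [0.6052, 0.174, 0.0635]
ee_rot: [0.525, 3.097, -0.001]
ft_force: [-0.4, -0.9, -1.2]
width: 0.391
rotvec tool [-0.0003  0.0007  0.0014]
t 7.85 p [0.6052 0.174  0.0635] F [-0.4 -0.9 -1.2] M [ 0.02 -0.01 -0.02] w mm 34.4 j6 -1.06
toolx [-0.944  0.329 -0.001] tooly [ 0.329  0.944 -0.   ] z [ 0.001 -0.001 -1.   ]
d world [-0.0012 -0.0016 -0.0035] d tool [ 0.0006 -0.0019  0.0035]
```

View pics/scene4d.png

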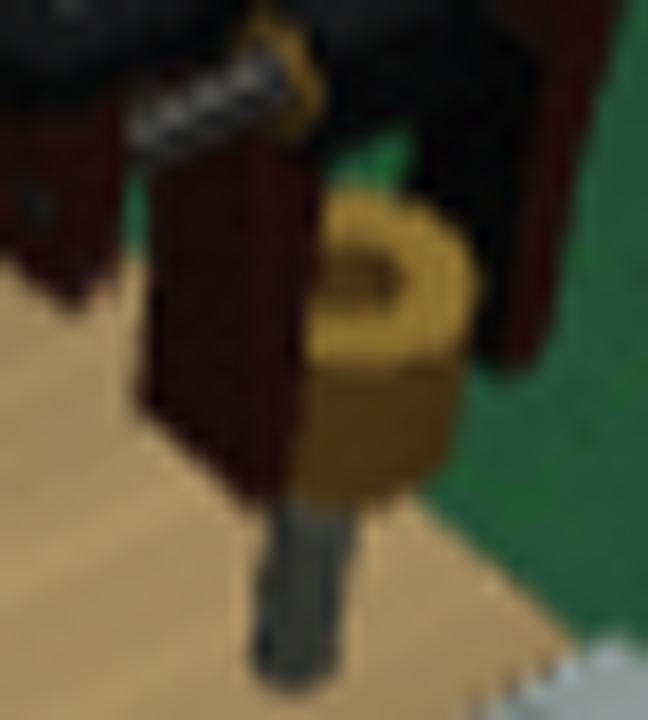

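```bash
cat > rel.py <<'E'
from go import *
from scipy.optimize import least_squares
a=np.linspace(0,2*np.pi,181)
def ext(c,r,z,o):
    q=(proj('scene',np.c_[c[0]+r*np.cos(a),c[1]+r*np.sin(a),0*a+z])-o+.5)*18-.5
    return dict(L=q[:,0].min(),R=q[:,0].max(),T=q[:,1].min(),B=q[:,1].max())
def solve(obs,o,x0):
    f=lambda c:[ext(c,r,z,o)[k]-v for r,z,k,v in obs]
    s=least_squares(f,x0,diff_step=1e-4);return s.x,np.round(s.fun,1)
E
python3 -c "
from rel import *
o=np.array([355,170])
s,e=solve([(.017,.0835,'R',480),(.017,.0835,'T',190),(.017,.0835,'B',368),(.007,.0835,'R',400),(.017,.0555,'B',512)],o,[.605,.174]);print('sleeve',s.round(4),e)
p,e=solve([(.006,.012,'L',250),(.006,.012,'R',340),(.006,.012,'B',692)],o,[.604,.172]);print('pin',p.round(4),e,'d',p-s)
s,e=solve([(.017,.083,'R',440),(.017,.083,'T',130),(.017,.083,'B',310),(.007,.083,'R',365),(.017,.055,'B',455)],o+[0,5],[.605,.174]);print('sleeve before',s.round(4),e)
im=cv2.imread('pics/scene0.png');crop('scene',im,355,170,36,40,18,'scene0d')
"
```

```text
sleeve [0.6029 0.1728] [-1.  -5.5 -3.8  1.   9.1]
pin [0.6027 0.1734] [ 0.4 -0.4  0. ] d [-0.00016938  0.00051264]
sleeve before [0.6016 0.1653] [ 1.6 -4.7 -3.7 -1.6  8.2]
```

View pics/scene0d.png

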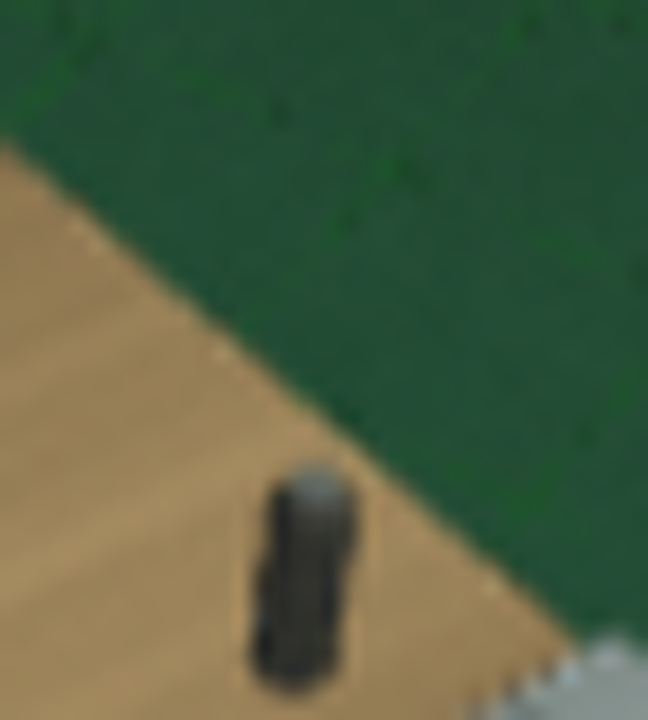

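```bash
python3 -c "
from rel import *
o=np.array([355,170])
p,e=solve([(.0035,.046,'L',291),(.0035,.046,'R',343),(.0035,.046,'T',466)],o,[.604,.172]);print('pin top',p.round(4),e)
p,e=solve([(.006,.012,'L',250),(.006,.012,'R',340),(.006,.012,'B',692),(.006,.042,'L',270),(.006,.042,'R',355)],o,[.604,.172]);print('pin',p.round(4),e)
"
python3 -m pendant '{"rot":[[0,0,0],[0,0,0],[0,0,0],[0,0,0],[0,0,0],[0,0,0],[0,0,0],[0,0,0],[0,0,0],[0,0,0]],"translation":[[0,0,0.003],[0,0,0.003],[0,0,0.003],[0,0,0.002],[0,0,0.002],[0,0,0],[0,0,0],[0,0,0],[0,0,0],[0,0,0]],"fingers":[0.03,0.03,0.03,0.03,0.03,0.03,0.03,0.03,0.03,0.03]}' 25
python3 -c "
from go import *
delta([.604,.1724,.050],np.pi/2-.337)"
```

```text
pin top [0.6029 0.1723] [-0.6  0.6 -0. ]
pin [0.6025 0.1732] [-1.6 -2.3 -0.  -1.1  4.9]
t: 8.73
position: [0.6049, 0.1738, 0.0485]
ee_rot: [-0.525, -3.097, 0.001]
ft_force: [0.8, 0.1, -0.9]
width: 0.387
rotvec tool [-0.0007 -0.0001  0.0011]
t 8.73 p [0.6049 0.1738 0.0485] F [ 0.8  0.1 -0.9] M [ 0.02 -0.06  0.04] w mm 34.0 j6 -1.06
toolx [-0.944  0.33   0.   ] tooly [ 0.33   0.944 -0.001] z [-0.    -0.001 -1.   ]
d world [-0.0009 -0.0014  0.0015] d tool [ 0.0004 -0.0016 -0.0015]
```

```bash
python3 -m pendant '{"rot":[[0,0,0],[0,0,0],[0,0,0],[0,0,0],[0,0,0],[0,0,0],[0,0,0],[0,0,0],[0,0,0],[0,0,0]],"translation":[[0,0,0.003],[0,0,0.003],[0,0,0.003],[0,0,0.003],[0,0,0],[0,0,0],[0,0,0],[0,0,0],[0,0,0],[0,0,0]],"fingers":[0.03,0.03,0.03,0.03,0.03,0.03,0.03,0.03,0.03,0.03]}' 25
python3 -c "
from go import *
delta([.604,.1724,.020],np.pi/2-.337)
p,d=grab('scene','5'); crop('scene',p,345,165,50,50,14,'scene5d')
"
```

```text
t: 9.57
position: [0.605, 0.1738, 0.0353]
ee_rot: [0.525, 3.097, -0.001]
ft_force: [-0.0, 0.4, -1.3]
width: 0.391
rotvec tool [-0.0006  0.0002  0.0012]
t 9.57 p [0.605  0.1738 0.0353] F [-0.   0.4 -1.3] M [ 0.03 -0.02 -0.03] w mm 34.3 j6 -1.06
toolx [-0.944  0.33  -0.   ] tooly [ 0.33   0.944 -0.001] z [-0.    -0.001 -1.   ]
d world [-0.001  -0.0014 -0.0153] d tool [ 0.0005 -0.0017  0.0153]
```

View pics/scene5d.png

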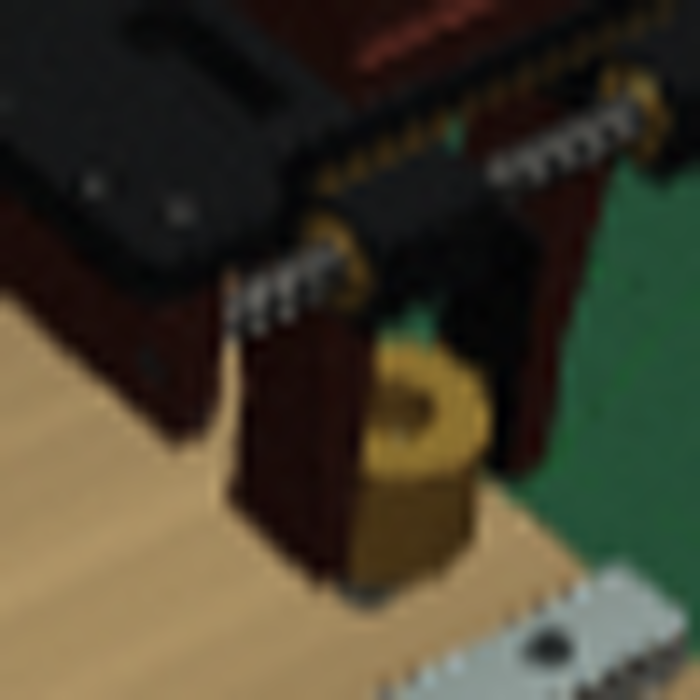

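The pin's base shows just below the sleeve at (370,595), so the sleeve has threaded onto it. I'll seat it.

```bash
python3 -m pendant '{"rot":[[0,0,0],[0,0,0],[0,0,0],[0,0,0],[0,0,0],[0,0,0],[0,0,0],[0,0,0],[0,0,0],[0,0,0]],"translation":[[0,0,0.003],[0,0,0.003],[0,0,0.003],[0,0,0.003],[0,0,0.002],[0,0,0.0015],[0,0,0.001],[0,0,0],[0,0,0],[0,0,0]],"fingers":[0.03,0.03,0.03,0.03,0.03,0.03,0.03,0.03,0.03,0.03]}' 25
python3 -c "
from go import *
delta([.604,.1724,.020],np.pi/2-.337)
"
```

```text
t: 10.45
position: [0.6056, 0.1739, 0.0203]
ee_rot: [0.525, 3.096, -0.0]
ft_force: [-1.4, 0.0, -0.7]
width: 0.386
rotvec tool [-0.      0.0016  0.0014]
t 10.45 p [0.6056 0.1739 0.0203] F [-1.4  0.  -0.7] M [-0.01  0.02 -0.04] w mm 33.9 j6 -1.06
toolx [-0.944  0.329 -0.002] tooly [ 0.329  0.944 -0.   ] z [ 0.001 -0.001 -1.   ]
d world [-0.0016 -0.0015 -0.0003] d tool [ 0.001  -0.0019  0.0003]
```

```bash
python3 -m pendant '{"rot":[[0,0,0],[0,0,0],[0,0,0],[0,0,0],[0,0,0],[0,0,0],[0,0,0],[0,0,0],[0,0,0],[0,0,0]],"translation":[[0,0,0.001],[0,0,0.0015],[0,0,0.0015],[0,0,0.0015],[0,0,0.0015],[0,0,0.0015],[0,0,0.0015],[0,0,0.0015],[0,0,0.0015],[0,0,0.0015]],"fingers":[0.03,0.03,0.03,0.03,0.03,0.03,0.03,0.03,0.03,0.03]}' 25
python3 -c "
from go import *
delta([.604,.1724,.020],np.pi/2-.337)
"
```

```text
t: 11.28
position: [0.6057, 0.1739, 0.0198]
ee_rot: [0.523, 3.094, -0.0]
ft_force: [-4.7, -1.3, 15.0]
width: 0.386
rotvec tool [0.0004 0.0039 0.0022]
t 11.28 p [0.6057 0.1739 0.0198] F [-4.7 -1.3 15. ] M [-0.19  0.75 -0.04] w mm 33.9 j6 -1.06
toolx [-0.944  0.329 -0.004] tooly [0.329 0.944 0.   ] z [ 0.004 -0.001 -1.   ]
d world [-0.0017 -0.0015  0.0002] d tool [ 0.0011 -0.002  -0.0002]
```

```bash
python3 -m pendant '{"rot":[[0,0,0],[0,0,0],[0,0,0],[0,0,0],[0,0,0],[0,0,0],[0,0,0],[0,0,0],[0,0,0],[0,0,0]],"translation":[[0,0,0],[0,0,0],[0,0,0],[0,0,0],[0,0,0],[0,0,-0.01],[0,0,-0.02],[0,0,-0.03],[0,0,-0.03],[0,0,-0.03]],"fingers":[0.06,0.06,0.06,0.06,0.06,0.06,0.06,0.06,0.06,0.06]}' 25
python3 -c "
from go import *
delta([.549,.0912,.15],np.pi/2-.337)
p,d=grab('scene','6'); crop('scene',p,270,165,140,110,5,'scene6d')
"
```

```text
t: 12.12
position: [0.5998, 0.1729, 0.1372]
ee_rot: [-0.522, -3.087, 0.009]
ft_force: [1.0, 0.7, 0.0]
width: 0.685
rotvec tool [-0.0073 -0.0102  0.0019]
t 12.12 p [0.5998 0.1729 0.1372] F [1.  0.7 0. ] M [ 0.05 -0.05  0.04] w mm 60.1 j6 -1.06
toolx [-0.944  0.329  0.01 ] tooly [ 0.329  0.944 -0.007] z [-0.012 -0.003 -1.   ]
d world [-0.0508 -0.0817  0.0128] d tool [ 0.0212 -0.094  -0.0119]
```

View pics/scene6d.png

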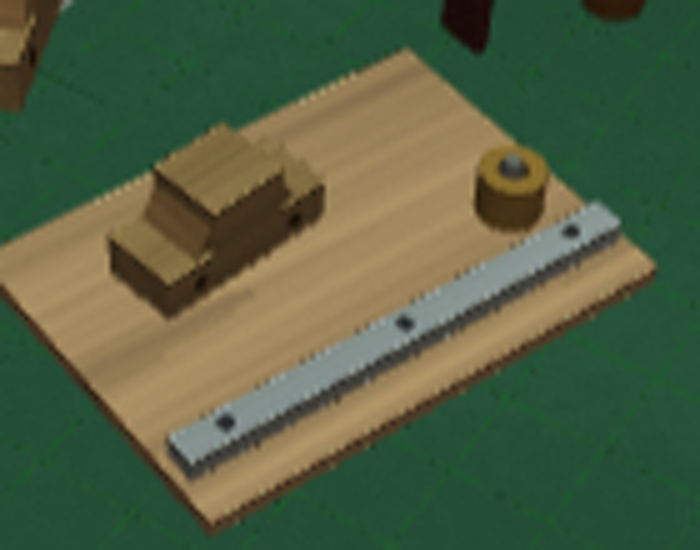

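```bash
cat > bl.py <<'E'
from go import *
def u(pts,b): return (np.array(pts,float)+.5)/5-.5+b
def fit(W,loc):
    c0=loc.mean(0);a=loc-c0;b=W-W.mean(0);H=a.T@b;th=np.arctan2(H[0,1]-H[1,0],H[0,0]+H[1,1])
    R=np.array([[np.cos(th),-np.sin(th)],[np.sin(th),np.cos(th)]]);c=W.mean(0)-R@c0
    return c,th,((W-c-loc@R.T)*1e3).round(1).tolist()
h=np.array([[21,50],[-21,50],[21,-50],[-21,-50]])/1e3
print("top hood",fit(ray("top",u([(325,335),(305,435),(553,382),(532,482)],(225,140)),.038)[:,:2],h))
# roof: same length both ends unknown centre offset -> assume centred
r=np.array([[-21,-22],[-21,22],[21,22],[21,-22]])/1e3
print("scene roof",fit(ray("scene",u([(232,170),(297,124),(358,172),(292,215)],(255,165)),.066)[:,:2],r))
print("scene hood",fit(ray("scene",u([(400,188),(185,238),(246,284)],(255,165)),.038)[:,:2],h[[0,3,2]]))
def line(n,pts,b,z):
    W=ray(n,u(pts,b),z)[:,:2];d=W[0]-W[1];return W.round(4).tolist(),np.arctan2(-d[0],d[1])
# fence inner top edge (y+ then y-)
print("fence top",line("top",[(165,104),(693,282)],(225,140),.026))
print("fence scene",line("scene",[(666,203),(244,437)],(255,165),.026))
print("fence scene6",line("scene",[(598,204),(168,437)],(270,165),.026))
E
python3 bl.py
```

```text
top hood (array([0.5038296 , 0.07324202]), np.float64(-0.20912118797196277), [[1.1, 0.1], [-1.1, -0.5], [0.9, -0.1], [-1.0, 0.6]])
scene roof (array([0.50576646, 0.06875923]), np.float64(-0.19736865456431377), [[1.6, 0.6], [-0.5, -0.1], [-0.5, -1.7], [-0.6, 1.3]])
scene hood (array([0.50553504, 0.06987078]), np.float64(-0.23516041442971883), [[-0.6, -2.5], [0.8, -0.2], [-0.2, 2.7]])
fence top ([[0.6428, 0.1908], [0.5608, -0.0425]], np.float64(-0.33780574641772465))
fence scene ([[0.6397, 0.1871], [0.5596, -0.0451]], np.float64(-0.3321259232097735))
fence scene6 ([[0.6428, 0.1885], [0.5593, -0.0454]], np.float64(-0.3429605990609957))
```

The sleeve sits flat on the board with the pin tip poking out at (512,165) in the crop. The blank is roughly at (0.505, 0.071) with yaw -0.21; the fence yaw is about -0.337. I'll rotate the gripper for the blank.

```bash
python3 -m pendant '{"rot":[[-0.007,-0.01,0.12],[0,0,0.12],[0,0,0.12],[0,0,0.12],[0,0,0.12],[0,0,0.12],[0,0,0.12],[0,0,0.12],[0,0,0.12],[0,0,0.12]],"translation":[[0,0,0],[0,0,0],[0,0,0],[0,0,0],[0,0,0],[0,0,0],[0,0,0],[0,0,0],[0,0,0],[0,0,0]],"fingers":[0.075,0.075,0.075,0.075,0.075,0.075,0.075,0.075,0.075,0.075]}' 25
python3 -c "
from go import *
delta([.5047,.0712,.10],-.208)
"
```

```text
t: 13.0
position: [0.6081, 0.1747, 0.1554]
ee_rot: [2.221, 2.2, 0.032]
ft_force: [-0.6, 0.3, -0.3]
width: 0.855
rotvec tool [ 0.0249 -0.0064  0.1984]
t 13.0 p [0.6081 0.1747 0.1554] F [-0.6  0.3 -0.3] M [-0.06  0.09  0.01] w mm 75.1 j6 0.18
toolx [0.009 1.    0.004] tooly [ 1.    -0.01   0.025] z [ 0.025  0.004 -1.   ]
d world [-0.1034 -0.1035 -0.0554] d tool [-0.1047 -0.1038  0.0524]
```

```bash
python3 -m pendant '{"rot":[[0.024,-0.006,0.1],[0,0,0.09],[0,0,0],[0,0,0],[0,0,0],[0,0,0],[0,0,0],[0,0,0],[0,0,0],[0,0,0]],"translation":[[0,0,0],[0,0,0],[-0.022,-0.0145,0.006],[-0.022,-0.0145,0.006],[-0.022,-0.0145,0.006],[-0.022,-0.0145,0.006],[-0.02,-0.0135,0.006],[-0.01,-0.005,0.006],[0,0,0],[0,0,0]],"fingers":[0.075,0.075,0.075,0.075,0.075,0.075,0.075,0.075,0.075,0.075]}' 25
python3 -c "
from go import *
delta([.5047,.0712,.085],-.208)
"
```

```text
t: 13.83
position: [0.5061, 0.0736, 0.122]
ee_rot: [2.445, 1.967, 0.009]
ft_force: [-0.5, -0.4, -0.3]
width: 0.855
rotvec tool [ 0.0069 -0.0022 -0.0079]
t 13.83 p [0.5061 0.0736 0.122 ] F [-0.5 -0.4 -0.3] M [-0.11  0.03  0.01] w mm 75.1 j6 0.22
toolx [0.214 0.977 0.002] tooly [ 0.977 -0.214  0.007] z [ 0.007  0.001 -1.   ]
d world [-0.0014 -0.0024 -0.037 ] d tool [-0.0028 -0.0012  0.037 ]
```

```bash
python3 -m pendant '{"rot":[[0.007,-0.002,-0.006],[0,0,0],[0,0,0],[0,0,0],[0,0,0],[0,0,0],[0,0,0],[0,0,0],[0,0,0],[0,0,0]],"translation":[[-0.001,-0.001,0.01],[0,0,0.012],[0,0,0.01],[0,0,0.005],[0,0,0],[0,0,0],[0,0,0],[0,0,0],[0,0,0],[0,0,0]],"fingers":[0.075,0.075,0.075,0.075,0.075,0.075,0.075,0.075,0.075,0.075]}' 25
python3 -c "
from go import *
delta([.5047,.0712,.034],-.208)
p,d=grab('scene','7'); crop('scene',p,265,145,140,110,5,'scene7d')
"
```

```text
t: 14.67
position: [0.5122, 0.0761, 0.0843]
ee_rot: [2.435, 1.98, 0.009]
ft_force: [0.1, 0.1, -0.7]
width: 0.853
rotvec tool [ 0.0064 -0.0025  0.0023]
t 14.67 p [0.5122 0.0761 0.0843] F [ 0.1  0.1 -0.7] M [-0.04  0.15 -0.02] w mm 74.9 j6 0.22
toolx [0.204 0.979 0.002] tooly [ 0.979 -0.204  0.006] z [ 0.007  0.001 -1.   ]
d world [-0.0075 -0.0049 -0.0503] d tool [-0.0065 -0.0067  0.0502]
```

View pics/scene7d.png

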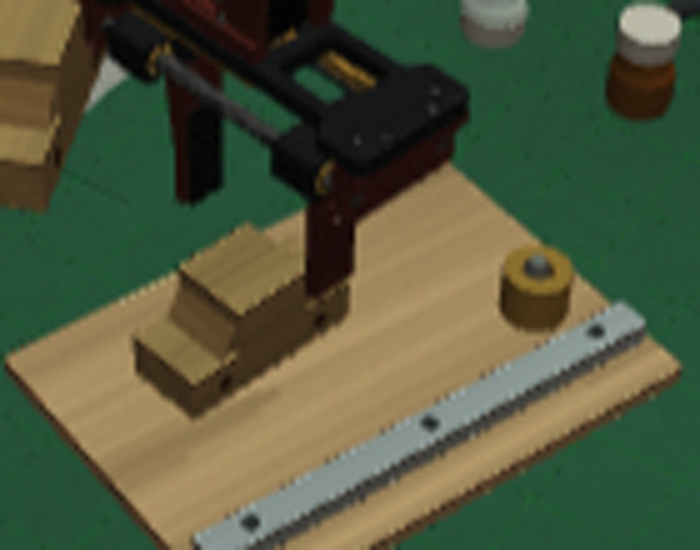

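The open fingers straddle the cabin, about 7 mm too far towards +x/+y. I'll correct that and descend.

```bash
python3 -m pendant '{"rot":[[0.006,-0.002,0],[0,0,0],[0,0,0],[0,0,0],[0,0,0],[0,0,0],[0,0,0],[0,0,0],[0,0,0],[0,0,0]],"translation":[[-0.0065,-0.0065,0],[0,0,0],[0,0,0.01],[0,0,0.012],[0,0,0.012],[0,0,0.01],[0,0,0.004],[0,0,0],[0,0,0],[0,0,0]],"fingers":[0.075,0.075,0.075,0.075,0.075,0.075,0.075,0.075,0.075,0.075]}' 25
python3 -c "
from go import *
delta([.5047,.0712,.034],-.208)
p,d=grab('scene','8'); crop('scene',p,265,145,140,110,5,'scene8d')
"
```

```text
t: 15.55
position: [0.5035, 0.0697, 0.0331]
ee_rot: [2.438, 1.98, 0.002]
ft_force: [-0.4, 0.6, 0.0]
width: 0.855
rotvec tool [ 0.0016 -0.0006  0.001 ]
t 15.55 p [0.5035 0.0697 0.0331] F [-0.4  0.6  0. ] M [-0.05  0.07 -0.02] w mm 75.1 j6 0.21
toolx [0.206 0.979 0.001] tooly [ 0.979 -0.206  0.002] z [ 0.002  0.    -1.   ]
d world [0.0012 0.0015 0.0009] d tool [ 0.0017  0.0009 -0.0009]
```

View pics/scene8d.png

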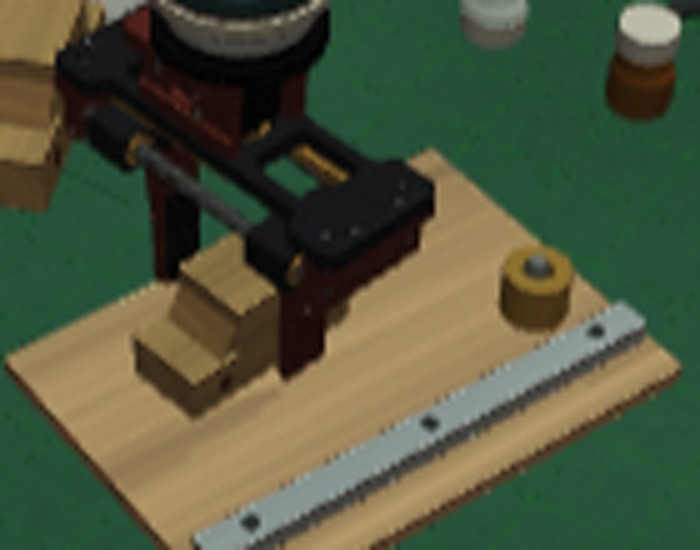

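```bash
python3 -m pendant '{"rot":[[0,0,0],[0,0,0],[0,0,0],[0,0,0],[0,0,0],[0,0,0],[0,0,0],[0,0,0],[0,0,0],[0,0,0]],"translation":[[0,0,-0.001],[0,0,0],[0,0,0],[0,0,0],[0,0,0],[0,0,0],[0,0,0],[0,0,0],[0,0,0],[0,0,0]],"fingers":[0.036,0.036,0.036,0.036,0.036,0.036,0.036,0.036,0.036,0.036]}' 35
python3 -c "
from go import *
th=-.337
ex=np.array([np.cos(th),np.sin(th)]);ey=np.array([-np.sin(th),np.cos(th)])
pin=np.array([.6045,.1730]); g=pin+ex*(34-25)/1e3+ey*(28-95)/1e3
print('goal blank centre',g)
delta([*g,.034],th)
p,d=grab('scene','9'); crop('scene',p,265,145,140,110,5,'scene9d')
"
```

```text
t: 16.43
position: [0.505, 0.0698, 0.0363]
ee_rot: [2.436, 1.978, 0.007]
ft_force: [-0.5, 0.4, -0.6]
width: 0.478
goal blank centre [0.59083972 0.10679277]
rotvec tool [ 0.0055 -0.0018  0.1301]
t 16.43 p [0.505  0.0698 0.0363] F [-0.5  0.4 -0.6] M [-0.09  0.05 -0.02] w mm 42.0 j6 0.21
toolx [0.205 0.979 0.001] tooly [ 0.979 -0.205  0.006] z [ 0.006  0.    -1.   ]
d world [ 0.0858  0.037  -0.0023] d tool [0.0538 0.0764 0.0028]
```

View pics/scene9d.png

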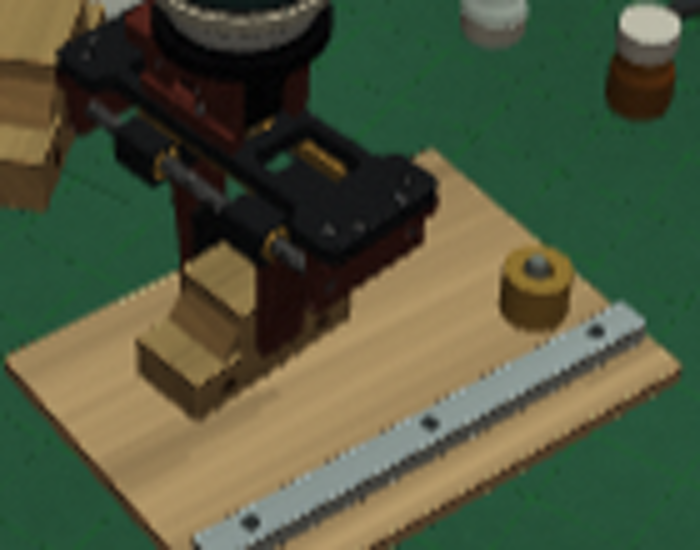

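The blank is gripped across the cabin at 42.0 mm. I'll raise it slightly, align it with the fence and move it close.

```bash
python3 -m pendant '{"rot":[[0.005,-0.002,0.065],[0,0,0.06],[0,0,0],[0,0,0],[0,0,0],[0,0,0],[0,0,0],[0,0,0],[0,0,0],[0,0,0]],"translation":[[0,0,-0.0025],[0,0,0],[0.008,0.01,0],[0.01,0.012,0],[0.01,0.012,0],[0.01,0.012,0],[0.006,0.006,0],[0,0,0],[0,0,0],[0,0,0]],"fingers":[0.036,0.036,0.036,0.036,0.036,0.036,0.036,0.036,0.036,0.036]}' 35
python3 -c "
from go import *
delta([.5908,.1068,.034],-.337)
p,d=grab('scene','10'); crop('scene',p,265,145,140,110,5,'scene10d')
"
```

```text
t: 17.32
position: [0.5669, 0.0948, 0.0367]
ee_rot: [-2.561, -1.814, 0.009]
ft_force: [-0.1, -0.7, -0.9]
width: 0.475
rotvec tool [-0.006   0.0031 -0.0014]
t 17.32 p [0.5669 0.0948 0.0367] F [-0.1 -0.7 -0.9] M [-0.05  0.09 -0.05] w mm 41.7 j6 0.38
toolx [ 0.332  0.943 -0.003] tooly [ 0.943 -0.332 -0.006] z [-0.007 -0.001 -1.   ]
d world [ 0.0239  0.012  -0.0027] d tool [0.0193 0.0186 0.0025]
```

View pics/scene10d.png

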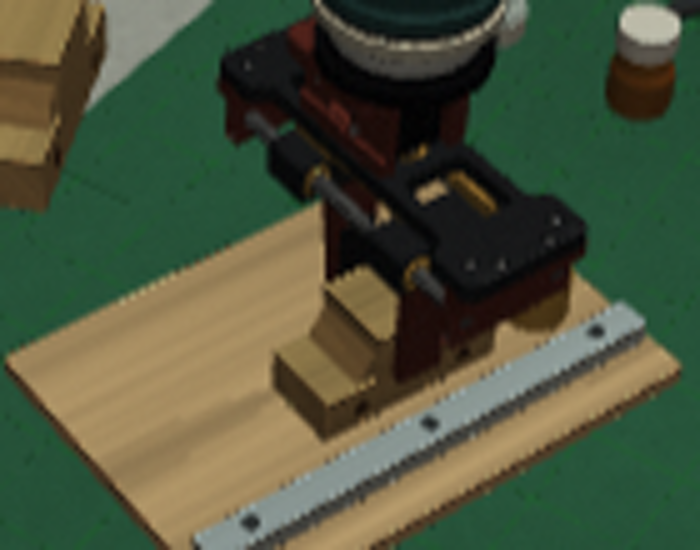

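```bash
python3 -m pendant '{"rot":[[-0.006,0.003,0],[0,0,0],[0,0,0],[0,0,0],[0,0,0],[0,0,0],[0,0,0],[0,0,0],[0,0,0],[0,0,0]],"translation":[[0.004,0.004,0.0005],[0.004,0.004,0],[0.004,0.003,0],[0.001,0.001,0],[0,0,0],[0,0,0],[0,0,0],[0,0,0],[0,0,0],[0,0,0]],"fingers":[0.036,0.036,0.036,0.036,0.036,0.036,0.036,0.036,0.036,0.036]}' 35
python3 -c "
from go import *
R=delta([.5908,.1068,.034],-.337)
s=robot.state();print('F tool',R.inv().apply(s['ft_force']).round(1))
p,d=grab('scene','11'); crop('scene',p,285,165,120,95,6,'scene11d')
"
```

```text
t: 18.2
position: [0.5802, 0.1027, 0.0365]
ee_rot: [-2.564, -1.814, 0.003]
ft_force: [-1.2, 0.2, -0.6]
width: 0.474
rotvec tool [-0.0021  0.0011 -0.0023]
t 18.2 p [0.5802 0.1027 0.0365] F [-1.2  0.2 -0.6] M [ 0.    0.06 -0.04] w mm 41.7 j6 0.4
toolx [ 0.333  0.943 -0.001] tooly [ 0.943 -0.333 -0.002] z [-0.002 -0.    -1.   ]
d world [ 0.0106  0.0041 -0.0025] d tool [0.0074 0.0087 0.0024]
F tool [-0.2 -1.2  0.6]
```

View pics/scene11d.png

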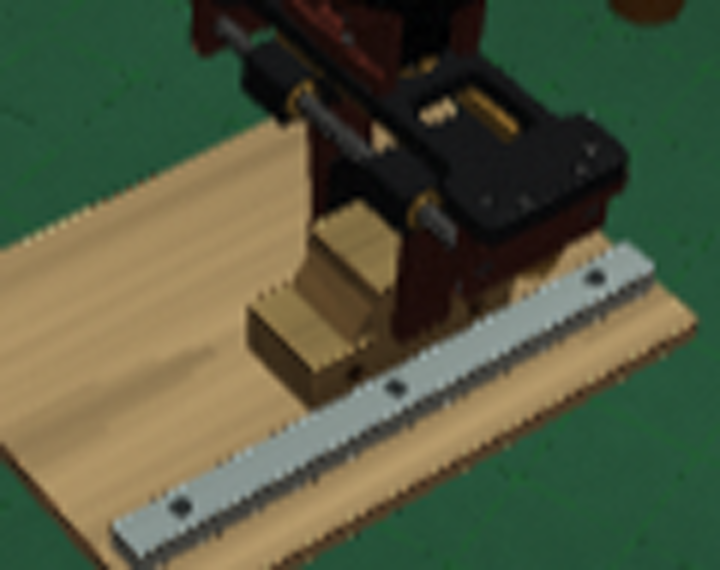

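The blank lies parallel to and about 8 mm from the fence. I'll lower it onto the board by feel.

```bash
python3 -m pendant '{"rot":[[-0.002,0.001,-0.002],[0,0,0],[0,0,0],[0,0,0],[0,0,0],[0,0,0],[0,0,0],[0,0,0],[0,0,0],[0,0,0]],"translation":[[0,0,0.001],[0,0,0.001],[0,0,0.001],[0,0,0.0007],[0,0,0.0007],[0,0,0.0007],[0,0,0.0007],[0,0,0.0007],[0,0,0.0007],[0,0,0.0007]],"fingers":[0.036,0.036,0.036,0.036,0.036,0.036,0.036,0.036,0.036,0.036]}' 35
python3 -c "
from go import *
R=delta([.5908,.1068,.034],-.337)
s=robot.state();print('F tool',R.inv().apply(s['ft_force']).round(1))
"
```

```text
t: 19.08
position: [0.5809, 0.1027, 0.0363]
ee_rot: [2.56, 1.816, 0.006]
ft_force: [-1.7, -0.0, 6.7]
width: 0.479
rotvec tool [ 0.0042 -0.0016  0.0003]
t 19.08 p [0.5809 0.1027 0.0363] F [-1.7 -0.   6.7] M [-0.11  0.42 -0.05] w mm 42.0 j6 0.39
toolx [0.33  0.944 0.002] tooly [ 0.944 -0.33   0.004] z [ 0.004  0.    -1.   ]
d world [ 0.0099  0.0041 -0.0023] d tool [0.0071 0.008  0.0023]
F tool [-0.6 -1.6 -6.7]
```

```bash
python3 -m pendant '{"rot":[[0.004,-0.001,0],[0,0,0],[0,0,0],[0,0,0],[0,0,0],[0,0,0],[0,0,0],[0,0,0],[0,0,0],[0,0,0]],"translation":[[0,0.002,0],[0,0.002,0],[0,0.0015,0],[0,0.001,0],[0,0.001,0],[0,0.001,0],[0,0.001,0],[0,0.001,0],[0,0.0007,0],[0,0.0007,0]],"fingers":[0.036,0.036,0.036,0.036,0.036,0.036,0.036,0.036,0.036,0.036]}' 35
python3 -c "
from go import *
R=delta([.5908,.1068,.034],-.337)
s=robot.state();print('F tool',R.inv().apply(s['ft_force']).round(1))
"
```

```text
t: 19.92
position: [0.5879, 0.1002, 0.0365]
ee_rot: [-2.557, -1.811, 0.008]
ft_force: [-3.1, 1.4, 5.9]
width: 0.477
rotvec tool [-0.0097 -0.0003 -0.0014]
t 19.92 p [0.5879 0.1002 0.0365] F [-3.1  1.4  5.9] M [ 0.29  0.61 -0.01] w mm 41.9 j6 0.39
toolx [0.332 0.943 0.   ] tooly [ 0.943 -0.332 -0.01 ] z [-0.009  0.003 -1.   ]
d world [ 0.0029  0.0066 -0.0025] d tool [0.0072 0.0006 0.0025]
F tool [ 0.3 -3.5 -5.8]
```

```bash
python3 -m pendant '{"rot":[[-0.009,0,-0.001],[0,0,0],[0,0,0],[0,0,0],[0,0,0],[0,0,0],[0,0,0],[0,0,0],[0,0,0],[0,0,0]],"translation":[[0,0,0],[0,0.001,0],[0,0.001,0],[0,0.001,0],[0,0.001,0],[0.001,0.0005,0],[0.001,0.0005,0],[0.001,0.0005,0],[0.001,0.0005,0],[0.001,0.0005,0]],"fingers":[0.036,0.036,0.036,0.036,0.036,0.036,0.036,0.036,0.036,0.036]}' 35
python3 -c "
from go import *
R=delta([.5908,.1068,.034],-.337)
s=robot.state();print('F tool',R.inv().apply(s['ft_force']).round(1))
p,d=grab('scene','12'); crop('scene',p,285,165,120,95,6,'scene12d')
"
```

```text
t: 20.75
position: [0.5885, 0.1019, 0.0367]
ee_rot: [-2.558, -1.814, 0.017]
ft_force: [-3.5, -1.6, 6.5]
width: 0.474
rotvec tool [-0.0109  0.0056 -0.0005]
t 20.75 p [0.5885 0.1019 0.0367] F [-3.5 -1.6  6.5] M [-0.11  0.7  -0.11] w mm 41.6 j6 0.39
toolx [ 0.331  0.944 -0.006] tooly [ 0.944 -0.331 -0.011] z [-0.012 -0.002 -1.   ]
d world [ 0.0023  0.0049 -0.0027] d tool [0.0054 0.0006 0.0026]
F tool [-2.7 -2.8 -6.5]
```

View pics/scene12d.png

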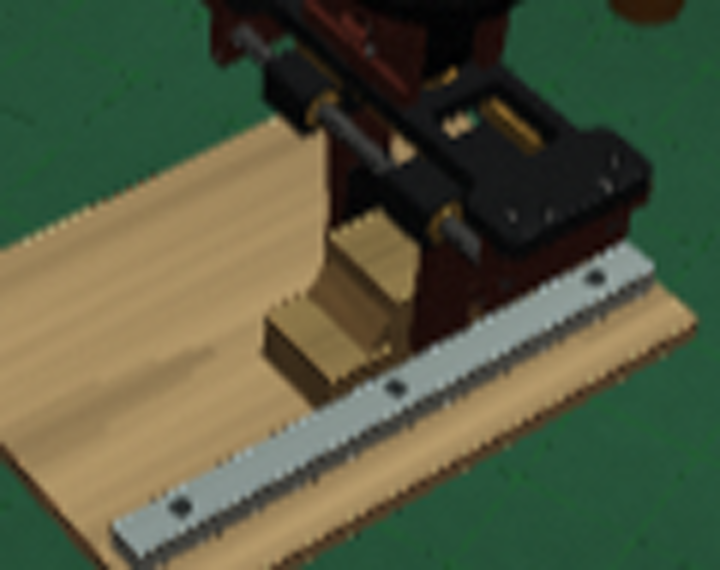

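```bash
python3 -m pendant '{"rot":[[-0.01,0.005,0],[-0.004,0.002,0],[-0.004,0.002,0],[-0.004,0.002,0],[-0.004,0.002,0],[-0.004,0.002,0],[-0.004,0.002,0],[-0.004,0.002,0],[-0.004,0.002,0],[-0.004,0.002,0]],"translation":[[0,0.002,0],[0,0.002,0],[0,0.002,0],[0.001,0.002,0],[0.0015,0.002,0],[0.0015,0.001,0],[0.0015,0.001,0],[0.0015,0.001,0],[0.0015,0.001,0],[0.0015,0.001,0]],"fingers":[0.036,0.036,0.036,0.036,0.036,0.036,0.036,0.036,0.036,0.036]}' 35
python3 -c "
from go import *
R=delta([.5908,.1068,.034],-.337)
s=robot.state();print('F tool',R.inv().apply(s['ft_force']).round(1))
"
```

```text
t: 21.63
position: [0.589, 0.1043, 0.0363]
ee_rot: [2.557, 1.815, 0.014]
ft_force: [-4.4, -1.9, 8.3]
width: 0.478
rotvec tool [ 0.0097 -0.0038  0.0005]
t 21.63 p [0.589  0.1043 0.0363] F [-4.4 -1.9  8.3] M [-0.32  1.26 -0.13] w mm 41.9 j6 0.4
toolx [0.33  0.944 0.004] tooly [ 0.944 -0.33   0.01 ] z [ 0.01  0.   -1.  ]
d world [ 0.0018  0.0025 -0.0023] d tool [0.0029 0.0009 0.0023]
F tool [-3.2 -3.4 -8.3]
```

```bash
python3 -m pendant '{"rot":[[0.008,-0.004,0],[0.002,0,0],[0,0,0],[0,0,0],[0,0,0],[0,0,0],[0,0,0],[0,0,0],[0,0,0],[0,0,0]],"translation":[[0.0015,0.001,0],[0.0015,0.001,0],[0.0015,0.001,0],[0.0015,0.001,0],[0.0015,0.001,0],[0.0015,0.001,0],[0.0015,0.001,0],[0.0015,0.001,0],[0.0015,0.001,0],[0.0015,0.001,0]],"fingers":[0.036,0.036,0.036,0.036,0.036,0.036,0.036,0.036,0.036,0.036]}' 35
python3 -c "
from go import *
R=delta([.5908,.1068,.034],-.337)
s=robot.state();print('F tool',R.inv().apply(s['ft_force']).round(1))
"
```

```text
t: 22.47
position: [0.5897, 0.1051, 0.0374]
ee_rot: [-2.558, -1.817, 0.051]
ft_force: [-6.2, -3.7, 9.6]
width: 0.475
rotvec tool [-0.0217  0.0244  0.0012]
t 22.47 p [0.5897 0.1051 0.0374] F [-6.2 -3.7  9.6] M [-0.3   0.92 -0.08] w mm 41.7 j6 0.42
toolx [ 0.329  0.944 -0.024] tooly [ 0.944 -0.33  -0.022] z [-0.028 -0.016 -0.999]
d world [ 0.0011  0.0017 -0.0034] d tool [0.002  0.0006 0.0033]
F tool [-5.7 -4.8 -9.3]
```

```bash
python3 -c "
from go import *
p,d=grab('scene','13'); crop('scene',p,305,165,95,75,8,'scene13d')
p,d=grab('top','13'); crop('top',p,220,130,150,110,5,'top13d')
"
```

```text
(no output)
```

View pics/scene13d.png

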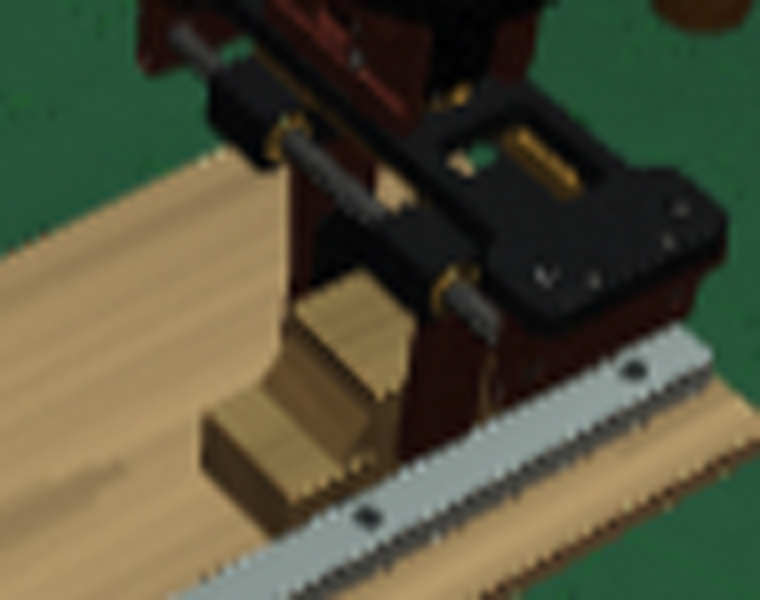

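View pics/top13d.png

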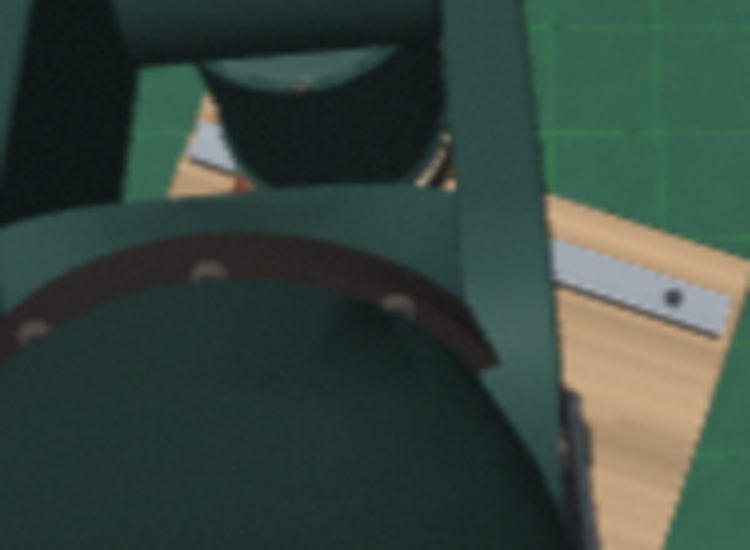

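```bash
cat > rear.py <<'E'
from go import *
import sys
th=-.337;ex=np.array([np.cos(th),np.sin(th)]);ey=np.array([-np.sin(th),np.cos(th)])
pin=np.array([.6028,.1727])
def bf(W): d=W-pin; return np.c_[d@ex*1e3+25,d@ey*1e3+95].round(1)
def rep(pts,o,s,z): print(bf(ray("scene",(np.array(pts,float)+.5)/s-.5+o,z)[:,:2]).tolist())
E
python3 -c "
from rear import *
o=(305,165)
print('rear hood top corners (-x,+x), expect (13,-22),(55,-22)');rep([(203,415),(290,503)],o,8,.038)
print('rear bottom -x corner expect 13,-22');rep([(203,462)],o,8,.012)
print('cabin roof rear edge expect (13,~6),(55,~6)');rep([(297,308),(383,397)],o,8,.066)
print('fence inner-top pts expect 55');rep([(500,420),(385,468+10)],o,8,.026)
print('fence end outer/hole');rep([(367,517),(633,370)],o,8,.026)
"
```

```text
rear hood top corners (-x,+x), expect (13,-22),(55,-22)
[[13.8, -21.6], [54.8, -22.0]]
rear bottom -x corner expect 13,-22
[[9.8, -17.6]]
cabin roof rear edge expect (13,~6),(55,~6)
[[16.4, 8.7], [57.6, 6.8]]
fence inner-top pts expect 55
[[56.3, 55.0], [54.8, 13.3]]
fence end outer/hole
[[63.4, -0.3], [63.4, 100.3]]
```

```bash
python3 -m pendant '{"rot":[[-0.015,0.018,0],[-0.008,0.008,0],[-0.004,0.004,0],[-0.003,0.003,0],[0,0,0],[0,0,0],[0,0,0],[0,0,0],[0,0,0],[0,0,0]],"translation":[[0,0,0],[0,0,0],[0,0,0],[0,0,0],[0,0,0],[0,0,0],[0,0,0],[0,0,0],[0,0,0],[0,0,0]],"fingers":[0.036,0.036,0.036,0.036,0.036,0.036,0.036,0.036,0.036,0.036]}' 35
python3 -c "
from go import *
R=delta([.5908,.1068,.034],-.337)
s=robot.state();print('F tool',R.inv().apply(s['ft_force']).round(1))
"
```

```text
t: 23.4
position: [0.5889, 0.1043, 0.0366]
ee_rot: [2.56, 1.818, 0.015]
ft_force: [-2.4, 0.2, 2.8]
width: 0.475
rotvec tool [ 0.0066 -0.0067  0.0015]
t 23.4 p [0.5889 0.1043 0.0366] F [-2.4  0.2  2.8] M [-0.22  0.61 -0.03] w mm 41.7 j6 0.39
toolx [0.329 0.944 0.007] tooly [ 0.944 -0.329  0.007] z [ 0.008  0.004 -1.   ]
d world [ 0.0019  0.0025 -0.0026] d tool [0.0029 0.001  0.0026]
F tool [-0.6 -2.3 -2.8]
```

```bash
python3 -m pendant '{"rot":[[0.004,-0.004,0],[0,0,0],[0,0,0],[0,0,0],[0,0,0],[0,0,0],[0,0,0],[0,0,0],[0,0,0],[0,0,0]],"translation":[[0.0025,0.001,0],[0.0025,0.001,0],[0.0025,0.001,0],[0.0025,0.001,0],[0.0025,0.001,0.0005],[0.0025,0.001,0.0005],[0.0025,0.001,0.0005],[0.0025,0.001,0.0005],[0.0025,0.001,0.0005],[0.0025,0.001,0.0005]],"fingers":[0.036,0.036,0.036,0.036,0.036,0.036,0.036,0.036,0.036,0.036]}' 35
python3 -c "
from rear import *
R=delta([.5908,.1068,.034],-.337)
s=robot.state();print('F tool',R.inv().apply(s['ft_force']).round(1))
p,d=grab('scene','14'); crop('scene',p,305,165,95,75,8,'scene14d')
"
```

```text
t: 24.23
position: [0.5897, 0.1057, 0.0366]
ee_rot: [2.553, 1.82, -0.069]
ft_force: [-8.2, -7.7, 12.6]
width: 0.482
rotvec tool [-0.0212  0.0389  0.005 ]
t 24.23 p [0.5897 0.1057 0.0366] F [-8.2 -7.7 12.6] M [-1.27  1.18 -0.23] w mm 42.3 j6 0.43
toolx [ 0.325  0.945 -0.039] tooly [ 0.945 -0.326 -0.021] z [-0.033 -0.03  -0.999]
d world [ 0.0011  0.0011 -0.0026] d tool [0.0015 0.0007 0.0025]
F tool [-10.5  -5.5 -12.1]
```

View pics/scene14d.png

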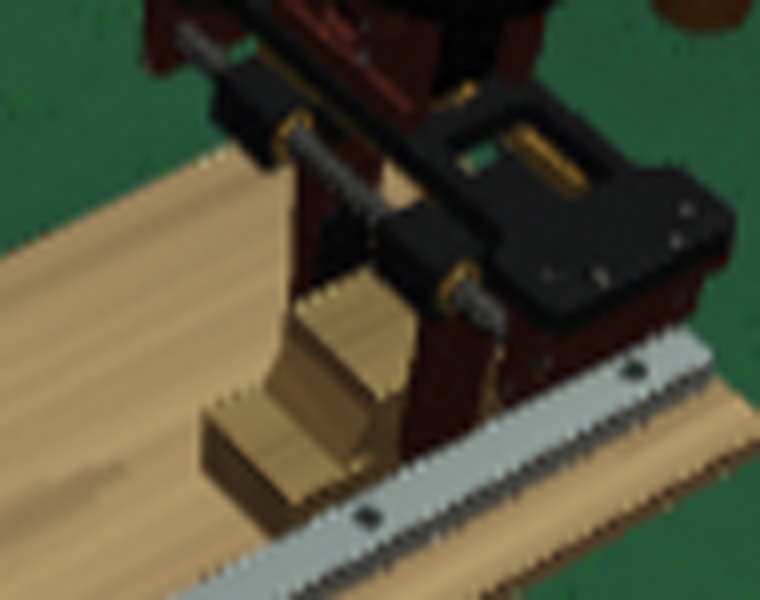

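The rear hood corner hasn't moved, at (203,412) in the crop, while the force towards the sleeve rose to 10 N. So the nose is on the sleeve and the side is on the fence. The tool has tilted by compliance, so I'll open it slightly, straighten it and grip again before the final press.

```bash
python3 -m pendant '{"rot":[[0,0,0],[0,0,0],[0,0,0],[-0.012,0.02,0.002],[-0.01,0.018,0.002],[0,0,0],[0,0,0],[0,0,0],[0,0,0],[0,0,0]],"translation":[[0,0,0],[0,0,0],[0,0,0],[0,0,0],[0,0,0],[0,0,0],[0,0,0],[0,0,0],[0,0,0],[0,0,0]],"fingers":[0.051,0.051,0.051,0.051,0.051,0.051,0.051,0.051,0.051,0.051]}' 35
python3 -c "
from rear import *
R=delta([.5895,.1055,.035],-.337)
s=robot.state();print('F tool',R.inv().apply(s['ft_force']).round(1))
p,d=grab('scene','15'); crop('scene',p,305,165,95,75,8,'scene15d')
"
```

```text
t: 25.12
position: [0.5948, 0.1071, 0.0362]
ee_rot: [2.557, 1.817, 0.008]
ft_force: [-1.6, 0.2, 0.3]
width: 0.581
rotvec tool [ 0.0066 -0.0017  0.0017]
t 25.12 p [0.5948 0.1071 0.0362] F [-1.6  0.2  0.3] M [-0.04  0.33  0.02] w mm 51.0 j6 0.4
toolx [0.329 0.944 0.002] tooly [ 0.944 -0.329  0.007] z [ 0.007 -0.001 -1.   ]
d world [-0.0053 -0.0016 -0.0012] d tool [-0.0033 -0.0045  0.0012]
F tool [-0.3 -1.6 -0.3]
```

View pics/scene15d.png

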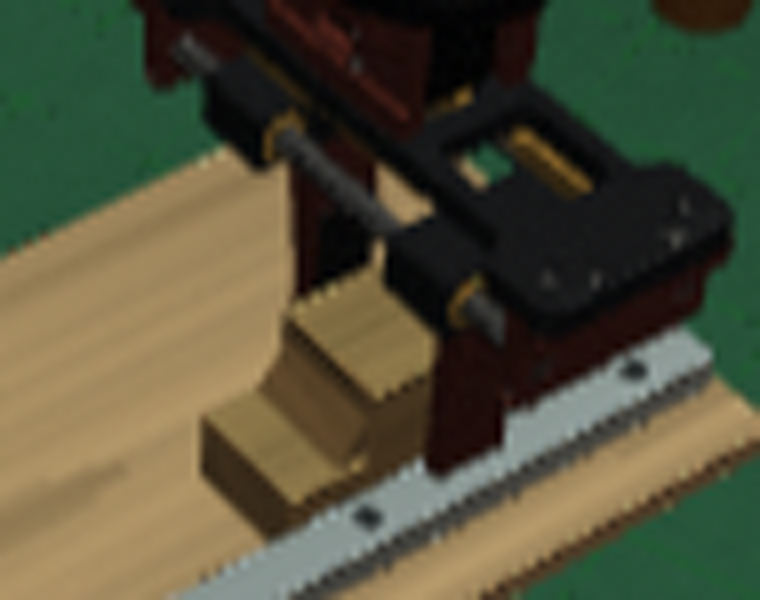

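```bash
python3 -c "
from rear import *
o=(305,165)
print('rear hood top corners');rep([(203,419),(292,504)],o,8,.038)
print('rear bottom -x corner');rep([(203,465)],o,8,.012)
print('roof rear');rep([(287,320),(378,402)],o,8,.066)
"
python3 -m pendant '{"rot":[[0.006,-0.001,0.001],[0,0,0],[0,0,0],[0,0,0],[0,0,0],[0,0,0],[0,0,0],[0,0,0],[0,0,0],[0,0,0]],"translation":[[-0.003,-0.0042,0],[0,0,0],[0,0,0],[0,0,0],[0,0,0],[0,0,0],[0,0,0],[0,0,0],[0,0,0],[0,0,0]],"fingers":[0.051,0.051,0.051,0.051,0.051,0.051,0.051,0.051,0.051,0.051]}' 35
python3 -c "
from rear import *
R=delta([.5895,.1055,.035],-.337)
s=robot.state();print('F tool',R.inv().apply(s['ft_force']).round(1))
p,d=grab('scene','16'); crop('scene',p,305,165,95,75,8,'scene16d')
"
```

```text
rear hood top corners
[[15.1, -22.6], [55.4, -21.8]]
rear bottom -x corner
[[10.8, -18.3]]
roof rear
[[18.5, 3.4], [58.3, 4.5]]
t: 26.0
position: [0.5921, 0.1058, 0.0368]
ee_rot: [2.56, 1.817, 0.007]
ft_force: [-0.2, -0.2, -0.2]
width: 0.583
rotvec tool [ 0.0044 -0.0023  0.0008]
t 26.0 p [0.5921 0.1058 0.0368] F [-0.2 -0.2 -0.2] M [-0.08  0.11  0.01] w mm 51.2 j6 0.4
toolx [0.33  0.944 0.002] tooly [ 0.944 -0.33   0.004] z [ 0.005  0.001 -1.   ]
d world [-0.0026 -0.0003 -0.0018] d tool [-0.0012 -0.0024  0.0018]
F tool [-0.2 -0.1  0.2]
```

View pics/scene16d.png

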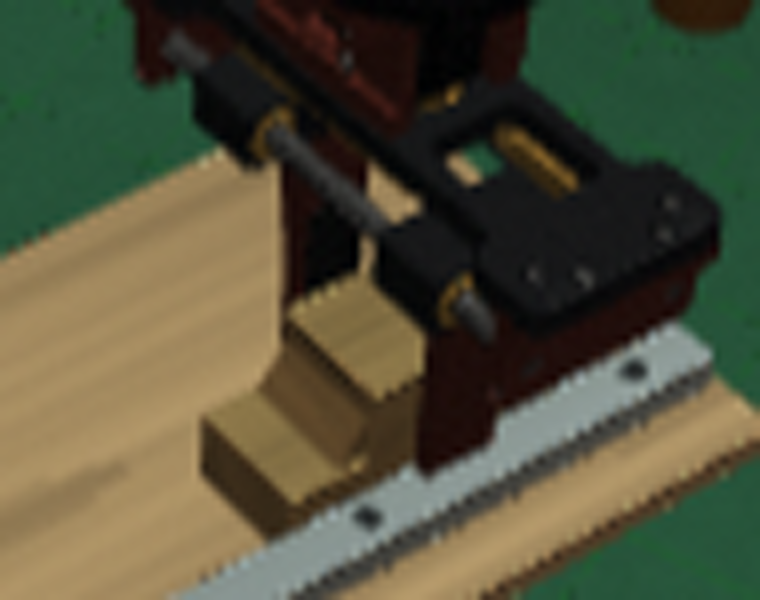

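The free blank rests flat against the fence: rear hood corners are at board x of about 15 and 55 and y of about -22. I'll centre the tool and grip again.

```bash
python3 -m pendant '{"rot":[[0.004,-0.002,0],[0,0,0],[0,0,0],[0,0,0],[0,0,0],[0,0,0],[0,0,0],[0,0,0],[0,0,0],[0,0,0]],"translation":[[-0.001,-0.0018,0.001],[0,0,0],[0,0,0],[0,0,0],[0,0,0],[0,0,0],[0,0,0],[0,0,0],[0,0,0],[0,0,0]],"fingers":[0.051,0.051,0.051,0.051,0.036,0.036,0.036,0.036,0.036,0.036]}' 30
python3 -c "
from rear import *
R=delta([.5895,.1055,.035],-.337)
s=robot.state();print('F tool',R.inv().apply(s['ft_force']).round(1))
"
```

```text
t: 26.88
position: [0.5893, 0.1055, 0.0356]
ee_rot: [-2.561, -1.818, 0.001]
ft_force: [-0.2, -0.2, 0.1]
width: 0.475
rotvec tool [-0.001   0.0002  0.0008]
t 26.88 p [0.5893 0.1055 0.0356] F [-0.2 -0.2  0.1] M [0.02 0.12 0.01] w mm 41.7 j6 0.4
toolx [ 0.33   0.944 -0.   ] tooly [ 0.944 -0.33  -0.001] z [-0.001  0.    -1.   ]
d world [ 0.0002 -0.     -0.0006] d tool [0.     0.0002 0.0006]
F tool [-0.3 -0.1 -0.1]
```

```bash
python3 -m pendant '{"rot":[[0,0,0],[0,0,0],[0,0,0],[0,0,0],[0,0,0],[0,0,0],[0,0,0],[0,0,0],[-0.002,0,0],[-0.002,0,0]],"translation":[[0,0,0],[0,0,0],[0,0,0],[0,0,0],[0,0,0],[0,0,0],[0.0005,0.001,0.001],[0.0005,0.002,0.0015],[0.0007,0.0025,0.0018],[0.0007,0.003,0.002]],"fingers":[0.036,0.036,0.036,0.036,0.036,0.036,0.036,0.036,0.036,0.036]}' 45
python3 -c "
from rear import *
def r():
    R=delta([.5895,.1055,.035],-.337)
    s=robot.state();print('F tool',R.inv().apply(s['ft_force']).round(1))
r()
p,d=grab('scene','17'); crop('scene',p,305,165,95,75,8,'scene17d');grab('top','17')
r()
"
```

```text
t: 27.72
position: [0.5896, 0.1055, 0.0357]
ee_rot: [-2.557, -1.814, 0.016]
ft_force: [-13.9, 0.7, 30.2]
width: 0.474
rotvec tool [-0.0108  0.0046  0.0002]
t 27.72 p [0.5896 0.1055 0.0357] F [-13.9   0.7  30.2] M [0.41 2.04 0.03] w mm 41.6 j6 0.4
toolx [ 0.33   0.944 -0.005] tooly [ 0.944 -0.33  -0.011] z [-0.012 -0.001 -1.   ]
d world [-0.0001 -0.     -0.0007] d tool [-0.     -0.0001  0.0007]
F tool [ -4.  -13.6 -30. ]
rotvec tool [-0.0108  0.0046  0.0003]
t 27.82 p [0.5896 0.1055 0.0357] F [-14.    1.   26.5] M [ 0.34  1.9  -0.02] w mm 41.9 j6 0.4
toolx [ 0.33   0.944 -0.005] tooly [ 0.944 -0.33  -0.011] z [-0.012 -0.001 -1.   ]
d world [-0.0001  0.     -0.0007] d tool [-0.     -0.0001  0.0007]
F tool [ -3.8 -13.8 -26.4]
```

View pics/scene17d.png

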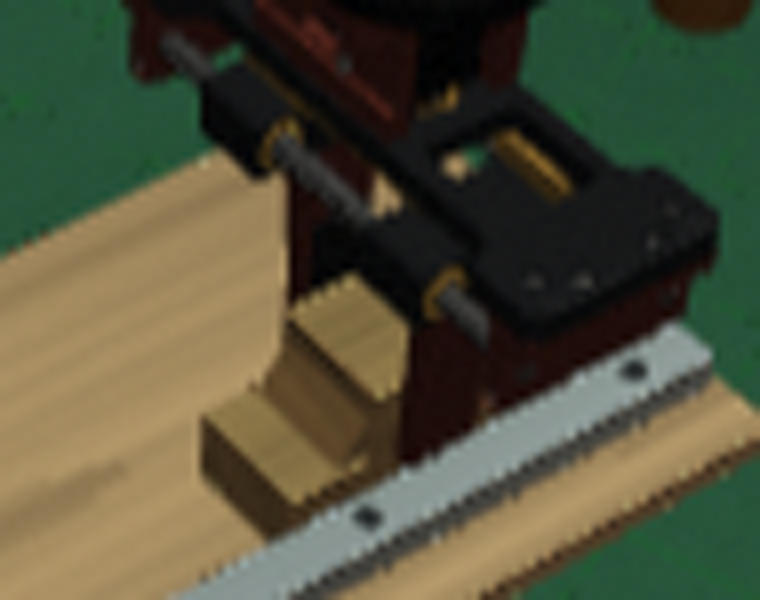

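Forces are 14 N into the fence, 26 N down and 4 N on the sleeve, all holding steady. The tool is tilted by 0.011 rad, so I'll keep the push on and trim that tilt.

```bash
python3 -m pendant '{"rot":[[-0.005,0.001,0],[-0.005,0.001,0],[-0.005,0.001,0],[-0.005,0.001,0],[-0.005,0.001,0],[-0.005,0.001,0],[-0.005,0.001,0],[-0.005,0.001,0],[-0.005,0.001,0],[-0.005,0.001,0]],"translation":[[0.0006,0.003,0.0015],[0.0006,0.003,0.0015],[0.0006,0.003,0.0015],[0.0006,0.003,0.0015],[0.0006,0.003,0.0015],[0.0006,0.003,0.0015],[0.0006,0.003,0.0015],[0.0006,0.003,0.0015],[0.0006,0.003,0.0015],[0.0006,0.003,0.0015]],"fingers":[0.036,0.036,0.036,0.036,0.036,0.036,0.036,0.036,0.036,0.036]}' 45
python3 -c "
from rear import *
def r():
    R=delta([.5895,.1055,.035],-.337)
    s=robot.state();print('F tool',R.inv().apply(s['ft_force']).round(1))
r()
p,d=grab('scene','18'); crop('scene',p,305,165,95,75,8,'scene18d');grab('top','18')
r()
"
```

```text
t: 28.65
position: [0.5896, 0.1055, 0.0356]
ee_rot: [-2.561, -1.815, 0.014]
ft_force: [-11.0, -0.1, 21.7]
width: 0.473
rotvec tool [-0.0075  0.0054 -0.0005]
t 28.65 p [0.5896 0.1055 0.0356] F [-11.   -0.1  21.7] M [0.57 1.76 0.09] w mm 41.6 j6 0.4
toolx [ 0.331  0.944 -0.005] tooly [ 0.944 -0.331 -0.007] z [-0.009 -0.003 -1.   ]
d world [-0.0001  0.     -0.0006] d tool [ 0.     -0.0001  0.0006]
F tool [ -3.9 -10.5 -21.6]
rotvec tool [-0.0074  0.0054 -0.0004]
t 28.75 p [0.5895 0.1055 0.0356] F [-11.    0.3  20.5] M [0.54 1.76 0.14] w mm 41.7 j6 0.4
toolx [ 0.331  0.944 -0.005] tooly [ 0.944 -0.331 -0.007] z [-0.009 -0.003 -1.   ]
d world [-0.      0.     -0.0006] d tool [-0.     -0.      0.0006]
F tool [ -3.5 -10.7 -20.4]
```

View pics/scene18d.png

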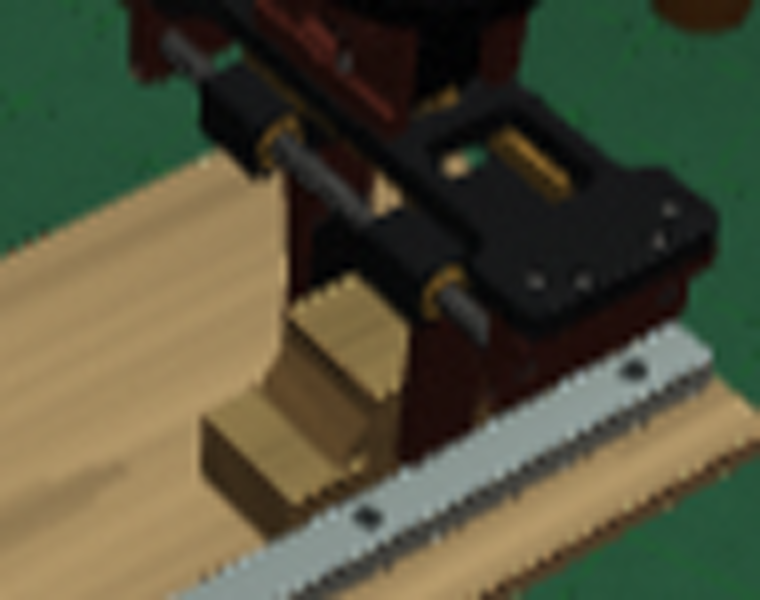

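View pics/scene18.png

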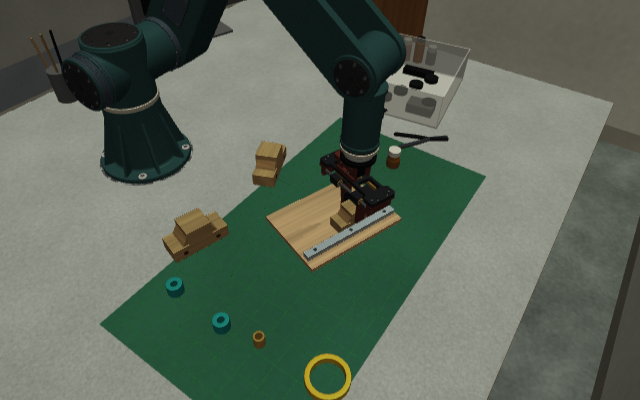

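```bash
python3 -m pendant '{"rot":[[-0.004,0.004,0],[-0.003,0.004,0],[-0.003,0.004,0],[-0.003,0.004,0],[-0.003,0.004,0],[-0.003,0.004,0],[-0.003,0.004,0],[-0.003,0.004,0],[-0.003,0.004,0],[-0.003,0.004,0]],"translation":[[0.002,0.001,0.0004],[0.002,0.001,0.0004],[0.002,0.001,0.0004],[0.0025,0.001,0.0004],[0.0025,0.001,0.0004],[0.0025,0.001,0.0004],[0.0025,0.001,0.0004],[0.0025,0.001,0.0004],[0.0025,0.001,0.0004],[0.0025,0.001,0.0004]],"fingers":[0.036,0.036,0.036,0.036,0.036,0.036,0.036,0.036,0.036,0.036]}' 45
python3 -c "
from rear import *
def r():
    R=delta([.5895,.1055,.035],-.337)
    s=robot.state();print('F tool',R.inv().apply(s['ft_force']).round(1))
r()
p,d=grab('scene','19'); crop('scene',p,305,165,95,75,8,'scene19d')
r()
"
```

```text
t: 29.58
position: [0.5895, 0.1059, 0.0356]
ee_rot: [2.556, 1.82, 0.002]
ft_force: [-5.1, -9.4, 9.0]
width: 0.475
rotvec tool [0.0037 0.0009 0.0038]
t 29.58 p [0.5895 0.1059 0.0356] F [-5.1 -9.4  9. ] M [-1.26  1.16 -0.29] w mm 41.7 j6 0.4
toolx [ 0.327  0.945 -0.001] tooly [ 0.945 -0.327  0.004] z [ 0.003 -0.002 -1.   ]
d world [ 0.     -0.0004 -0.0006] d tool [-0.0004  0.0002  0.0006]
F tool [-10.5  -1.7  -9. ]
rotvec tool [0.0038 0.0009 0.0038]
t 29.63 p [0.5895 0.1059 0.0356] F [-4.8 -8.8  9.6] M [-1.27  1.17 -0.29] w mm 41.7 j6 0.4
toolx [ 0.327  0.945 -0.001] tooly [ 0.945 -0.327  0.004] z [ 0.003 -0.002 -1.   ]
d world [ 0.     -0.0004 -0.0006] d tool [-0.0004  0.0002  0.0006]
F tool [-9.9 -1.6 -9.6]
```

View pics/scene19d.png

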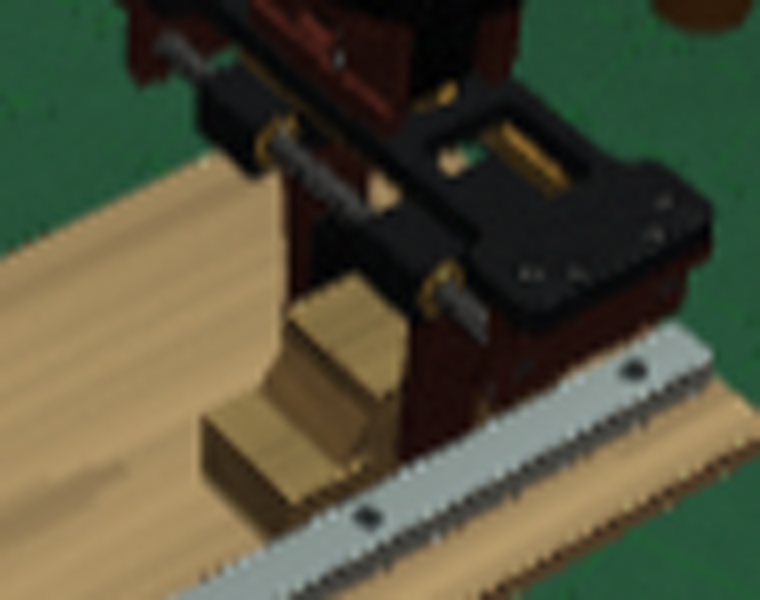

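Pushing towards the sleeve with 10.5 N (friction could resist at most about 3 N) moved it only 0.4 mm, so the nose is butted against the sleeve. Now the final diagonal push.

```bash
python3 -m pendant '{"rot":[[0,0.001,0.002],[0,0.001,0.001],[0,0.001,0],[-0.001,0.001,0],[-0.003,0.001,0],[-0.004,0.001,0],[-0.005,0.001,0],[-0.005,0.001,0],[-0.005,0.001,0],[-0.005,0.001,0]],"translation":[[0.001,0.001,0.0005],[0.001,0.001,0.0005],[0.001,0.001,0.0005],[0.001,0.001,0.0005],[0.001,0.001,0.0007],[0.001,0.0015,0.001],[0.001,0.002,0.0015],[0.001,0.003,0.002],[0.001,0.003,0.002],[0.001,0.0035,0.002]],"fingers":[0.036,0.036,0.036,0.036,0.036,0.036,0.036,0.036,0.036,0.036]}' 45
python3 -c "
from rear import *
def r():
    R=delta([.5895,.1055,.035],-.337)
    s=robot.state();print('F tool',R.inv().apply(s['ft_force']).round(1))
r()
p,d=grab('scene','20'); crop('scene',p,305,165,95,75,8,'scene20d');grab('top','20')
r()
"
```

```text
t: 30.47
position: [0.5895, 0.1056, 0.0355]
ee_rot: [2.56, 1.814, -0.008]
ft_force: [-15.1, 0.3, 27.2]
width: 0.472
rotvec tool [ 0.0005  0.0065 -0.0006]
t 30.47 p [0.5895 0.1056 0.0355] F [-15.1   0.3  27.2] M [0.57 2.39 0.02] w mm 41.5 j6 0.41
toolx [ 0.331  0.944 -0.007] tooly [ 0.944 -0.331  0.   ] z [-0.002 -0.006 -1.   ]
d world [-0.     -0.0001 -0.0005] d tool [-0.0001 -0.      0.0005]
F tool [ -4.9 -14.3 -27.2]
rotvec tool [ 0.0005  0.0066 -0.0005]
t 30.57 p [0.5895 0.1056 0.0355] F [-13.2  -1.   27.4] M [0.43 2.4  0.02] w mm 41.9 j6 0.41
toolx [ 0.331  0.944 -0.007] tooly [ 0.944 -0.331  0.001] z [-0.002 -0.006 -1.   ]
d world [-0.     -0.0001 -0.0005] d tool [-0.0001  0.      0.0005]
F tool [ -5.5 -12.1 -27.4]
```

View pics/scene20d.png

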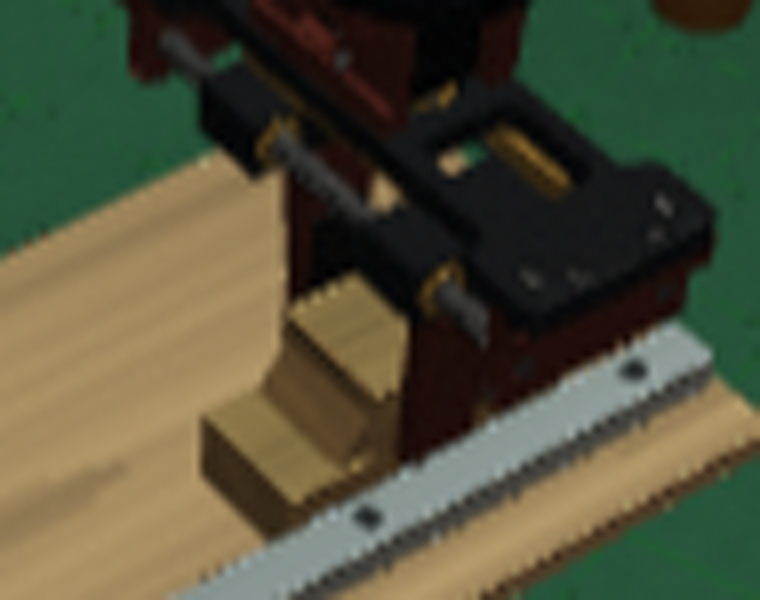

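View pics/top20.png

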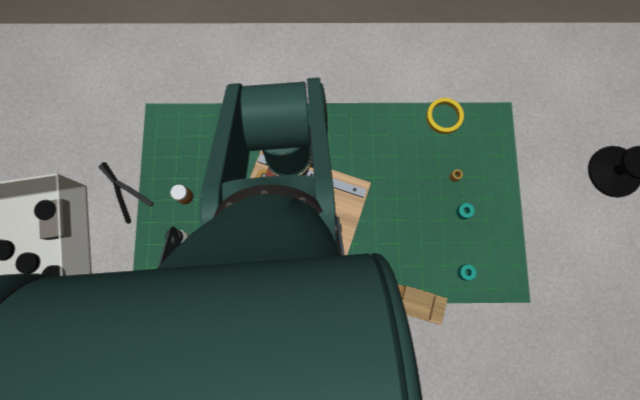

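The final state is steady, with no roll and 12–14 N into the fence, 27 N down and about 5 N on the sleeve. The blank's rear corner is unchanged at (203,418) in the crop. The tape, slim sleeve and amber jar are where they were. I'm handing the job in.

```bash
python3 -c "
from plant import robot
print(robot.finish_job())"
```

```text
the job is handed in; nothing more can be done
None
```

I seated the wide brass sleeve on the pin. The blank's side is against the fence and its nose is against the sleeve. I handed the job in at about 30.6 s with the gripper still holding and pressing it.

**Sleeve:** It went down until it met the board at 15 N. The tool was then 12 mm above its pick-up height, which matches the board's thickness. The picture showed the pin standing out of the sleeve, but I didn't measure by how much.

**Blank:**
- **Final push:** It gave 12–14 N into the fence and 27 N down, with about 5 N towards the sleeve. The readings were steady over two camera calls, and the tool was within 0.007 rad of upright.
- **Nose contact:** The gripper hid the nose, so I couldn't see this contact. I inferred it: a 10.5 N push towards the sleeve moved the tool only 0.4 mm, while friction could resist only about 3 N. The rear corners also measured within about 1 mm of the expected place along the fence.
- **Regrip:** The first pushes had tilted the tool slightly. I opened the fingers once, straightened it and gripped again before the final push.
- **Press adjusted:** While trimming the tilt and checking the nose, I eased the press (fence force down to about 2 N) and then pressed again, never opening the fingers.

**Disagreements:** The two cameras differed by about 2 mm along y, and I used the average. A few corner measurements on the blank were 3–4 mm off the others.

**Bystanders:** The slim sleeve, tape and amber jar look unmoved in the last pictures. The arm partly hid the clear jar, so I couldn't fully check it. The gripper was never near it on any move.

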